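Close the leaning tumbling barrel with its blind hand nut

TASK

The tumbling barrel is loaded and its lid lies loose on the rubber seal. Fetch the brass hand nut from the bench, offer it squarely over the leaning stud, feel for the thread start, and screw it on clockwise until it has pressed the lid down most of the way on its seal; then let go. Leave the jar, the shot glass and the brass dapping cube standing where they are.

Things in the scene. Friction and masses are not known exactly. Their poses are not given: they have to be found in the camera images.
- nut: Brass hand nut, standing on the bench mouth down, about 0.09 kg. Origin: centre of its underside; z points up out of its closed top. 54 mm high: the lower 27 mm are a round skirt (42 mm outside, 35 mm inside diameter, open below, hollow 27 mm deep), the upper 27 mm a solid knurled grip. Rests wherever it is left on the thread: friction keeps it from turning back.
- nut_grip (a point): Middle of the nut's round knurled grip, on its axis, 40 mm above its underside. The grip is 45 mm in diameter, 27 to 54 mm above the underside, and can be taken across at any angle round it.
- nut_lugs (a point): Centre of the three thread lugs inside the nut's mouth, 3.5 mm above its underside (lugs from about 1 to 6 mm). They are 120 degrees apart, 6 mm wide, and leave a clear circle of 23 mm diameter between them.
- barrel: Black rubber barrel of a small tumbling machine, 98 mm in diameter, leaning 32 degrees from vertical, fixed. z points along its axis, up out of the lid; it leans toward its own -x side. Origin: on the axis, at the level of the lid's flat top when pressed fully down (the loose lid's top is 3 mm above it). A fixed steel stud stands up along this axis.
- stud_nose (a point): Tip of the stud, on the barrel's axis, 26 mm above the barrel's origin (axes as the barrel). The nose tapers from 20 mm diameter at 21.5 mm above the origin to 11 mm at the tip, and leads the nut's lugs to the centre.
- thread_end (a point): Upper end of the thread, on the axis, 20 mm above the barrel's origin: a flat ring of 32 mm outside diameter with three entry slots, 45 degrees wide, 120 degrees apart, their place round the stud different every time. Lugs not over slots rest on the ring (nut's underside 19 mm above the origin) or on three 2 mm stop teeth (21 mm), which bar the slots to a nut turned clockwise.
- thread_run (a point): Middle of the thread, on the axis, 10 mm above the barrel's origin. Right-hand, 27 mm a turn, 2 mm axial play. Turned backward (counter-clockwise seen from outside, 110 degrees at most) and lightly pressed, the nut drops 6 mm or more into the slots and stops; then clockwise it meets the lid after some 100 degrees and has it down after 140 to 180. A push by hand takes up play: let go to see what holds.
- lid (a joint): Round aluminium lid of the barrel, 95 mm in diameter; how far it is pressed down on its soft seal along the barrel's axis, in m: 0 loose, 0.003 fully down. The seal pushes back with 3 N at first, 9 N fully down; pressed 0.002 or more is well closed.
- machine: Blue motor housing that carries the barrel, 150 x 126 mm, 48 mm high, fixed to the bench. Origin on the bench, under its centre; the barrel leans over toward its -x side; the lid's centre is about 21 mm to the -x side of the origin and 171 mm above the bench.
- flux_jar: White plastic jar with purple cap, 58 x 60 x 83 mm, standing near the work; origin at the centre of its underside.
- small_tumbler: Shot glass, 41 mm in diameter, 47 mm high, standing near the nut; origin at the centre of its underside.
- dapping_block: Brass dapping cube of 40 mm with round hollows, standing beside the machine; origin at the centre of its underside.
Mind the look-alikes: they are no part of the job. Leave any blue, green or red look-alike of the nut alone.

How it is judged:
At the end, for the whole second after the job is handed in: The nut sits on the stud, in line with the barrel's axis (within 4 mm and 0.12 rad), at rest, and by itself keeps the lid pressed down by more than 1.5 of its 3 mm (value of joint lid above 0.0015 m and z of nut in the frame of barrel below 0.003 m and x of nut in the frame of barrel between -0.004 and 0.004 m and y of nut in the frame of barrel between -0.004 and 0.004 m and angle between the z axis of nut and the z axis of barrel, either way round below 0.12 rad and linear speed of nut below 0.01 m/s); the robot touches nothing.
It fails at once if the jar is shoved more than 30 mm or tipped over (distance of flux_jar from where it was at the start of the episode above 0.03 m or angle between flux_jar's own z axis and vertical above 0.5 rad).
It fails at once if the shot glass is shoved more than 30 mm or tipped over (distance of small_tumbler from where it was at the start of the episode above 0.03 m or angle between small_tumbler's own z axis and vertical above 0.5 rad).
It fails at once if the dapping cube is shoved more than 30 mm or tipped over (distance of dapping_block from where it was at the start of the episode above 0.03 m or angle between dapping_block's own z axis and vertical above 0.5 rad).
It also fails if it takes over 72 s, if anything falls off the work surface, if the arm or the gripper's body presses on something with over 40 N, if the wrist force passes 120 N, or if a joint passes its speed limit or range.

ROBOT

A 7-joint arm with a two-finger parallel gripper is mounted at the origin on a cart in front of the work surface, level with it; the furniture and walls round the work are solid. World frame = base frame: x ahead of the robot, y to its left, z up, the work surface at z = 0. Lengths are in m, angles in rad, forces in N, time in s.
With the tool pointing down it reaches from about 0.35 to 0.9 m from the base axis. Payload 19.9 kg.
Tool frame: the origin (TCP) lies midway between the tips of the shut fingers; the grasp point (between the pads) lies hold_point_z behind it (hold_point_z is the distance from the TCP to the grasp point, in m); z points along the fingers, y is the line along which they close (so a half turn about z gives the same grasp; the last joint's range is limited). The gripper opens to 94 mm and grips with 3 to 60 N. Pads are 16 mm wide; open, the fingers measure 119 mm over their backs; the gripper's body (75 mm by 177 mm) begins 78 mm behind the grasp point.
Start: joints at [1.157, 0.417, -0.01, 1.614, 0.005, 1.111, -0.053], TCP at [0.227, -0.582, 0.205] pointing down, gripper open.
Joint ranges: [-2.81, 2.81], [-0.39, 2.02], [-1.27, 1.25], [0.06, 2.57], [-1.19, 4.33], [0.19, 2], [-2.82, 2.82]. Speed limits (rad/s): [1.89, 1.89, 2.39, 2.39, 3.01, 3.01, 3.01].

INTERFACE

Orientations are given as [roll, pitch, yaw] about the fixed x, y, z axes, in that order (R = Rz(yaw) Ry(pitch) Rx(roll)).
In Python, from bench import sense, grab_frame, hand_in, spot_in, hold_point_z gives the robot as it stands.
- The arm moves only by the tool send_rows, never from a script. Its argument "deltas" is a list of rows, each a list of 4 numbers: the shift along the world's x, y, z in units of 12 cm (1.0 is 12 cm), then the turn about the world's z in units of pi rad (1.0 is pi rad). A call has 1 to 5 rows; each row is the pose to reach, as a shift and turn from the pose commanded when the call began, turning the shorter way round; what a row does not reach only later rows make up. A row lasts 1/8 s, in which the tool goes at most 62.5 mm and 10.7 degrees, less where a joint would pass 70% of its speed; a pose out of reach is approached as far as the arm can. A call with a number of a shift or a turn outside -1 to 1 is refused whole. A call with a gripper value outside its range is refused whole. "gripper" is the gripper command: -1 is fully open, 1 is shut, values between are in proportion, set as the call begins (left out, the last holds). The fingers move at their own pace and stop on an object; the grip force is fixed at half the most. Time passes only in rows, so rows that repeat a pose let the fingers close. It gives the time, the measured TCP pose, the force, the opening and the grip force at its end, in the units of the state.
- sense(): the state, without advancing time (a new reading comes with each control period).
- grab_frame(name): name is "scene" or "side" or "wrist"; returns a dict with "pixels" (384x512x3 uint8, red, green, blue), "depth" (384x512 float32, m along the optical axis (not along the pixel's ray), 0 where there is no reading), "intrinsics" (3x3 intrinsics, pixels), "view" (4x4, takes a point from world to camera coordinates); the wrist camera has in their place "T_tool_cam" (4x4, takes a point from camera to tool coordinates, whose origin is the TCP and whose axes are the flange's). Camera axes: x right, y up, looking along -z (the intrinsics and any distortion apply to the point x, -y, -z); pixel columns grow to the right and rows downward; lengths in m; the calibration is good to about 2 mm. The wrist camera is an equidistant fisheye: a pixel r from the principal point sees the ray r / f radians off the axis. A picture is of the moment at which its call begins: read the wrist's pose just before it.
- hand_in(): hands the job in; it is judged then, once.
Trained networks look in the newest picture that a camera, given by its name, has taken for a name from the list of things; names that differ only in an ending like _2 or _b are one class to them, and where a whole thing is asked for, a point or a joint stands for the part that bears it (a point fixed in the world has none). Each returns a list of dicts, best first, with "p" (0 to 1); they miss things now and then, are a little off and sometimes report something else, mostly with a low value. They report only what shows in the picture. A call takes as long as a camera call. They do not tell look-alikes from the thing itself.
- spot_in(target, camera): "rect" ([left, top, right, bottom] in pixels, round what is visible of it).
The state is a dict: "time_s": time; "q": joint angles; "qvel": joint speeds; "joint_efforts": joint torques, N m; "tool_pos": TCP position; "tcp_rot": TCP orientation; "contact_force": force on the tool from outside, world axes, zero at the start; "torque": the same for the moment, N m; "grip_width": finger opening in m; "finger_force": force on a finger pad.
Only numpy, scipy, OpenCV 4.12 (cv2) and the standard library are available. Lean on these libraries where they do the work, as an engineer would, in place of code of your own. Each camera call takes 0.05 s, during which the arm holds its last target. There are 200 camera calls.

## Working session

There is one attempt and no reset: what is moved stays moved. The work goes in short steps, Python scripts to look and compute and a tool call to move; the robot and the scene stay as the last step left them, time stands still between calls to the robot, and variables do not carry over. Pictures are saved under pics/ and viewed, at most 10 in all, crops included, and the job is handed in when it is done.

Besides the shell and the picture viewer there is one more tool, called after "Call:" in YAML: its name, and indented under it one key for each argument. send_rows: Moves the arm, as the interface text tells. Shifts and turns lie within -1 to 1; 1 stands for 12 cm of shift or pi rad of turn. Its arguments: {"type":"object","properties":{"deltas":{"type":"array"},"gripper":{"type":"number"}},"required":["deltas"]}

```bash
ls; mkdir -p pics; cat > h.py <<'E'
import numpy as np,cv2
from bench import *
def world(f,u,v,d=None):
    K=f["intrinsics"];d=f["depth"][int(v),int(u)] if d is None else d
    c=np.array([(u-K[0,2])/K[0,0]*d,-(v-K[1,2])/K[1,1]*d,-d,1]);return (np.linalg.inv(f["view"])@c)[:3]
def cloud(f):
    K=f["intrinsics"];d=f["depth"];v,u=np.mgrid[:384,:512]
    c=np.stack([(u-K[0,2])/K[0,0]*d,-(v-K[1,2])/K[1,1]*d,-d,np.ones_like(d)],-1)
    return (c@np.linalg.inv(f["view"]).T)[...,:3]
E
python3 - <<'E'
from h import *
s=sense();print({k:np.round(v,3) for k,v in s.items()},hold_point_z)
ims=[]
for n in("scene","side"):
    f=grab_frame(n);ims.append(f["pixels"]);np.savez(n,**f)
    print(n,"cam pos",np.linalg.inv(f["view"])[:3,3].round(3), "dir",(-np.linalg.inv(f["view"])[:3,2]).round(2),f["intrinsics"][0,0])
    for t in("nut","barrel","stud_nose","lid","machine","flux_jar","small_tumbler","dapping_block"):
        for r in spot_in(t,n)[:3]:
            b=r["rect"];u,v=(b[0]+b[2])/2,(b[1]+b[3])/2
            print(t,round(r["p"],2),np.round(b),world(f,u,v).round(3))
for n,i in zip(("scene","side"),ims): cv2.imwrite(f"pics/{n}0.png",cv2.resize(i[:,:,::-1],(796,597),interpolation=2))
E
```

```text
pics
{'time_s': np.float64(0.0), 'q': array([ 1.157,  0.418, -0.01 ,  1.614,  0.005,  1.111, -0.053]), 'qvel': array([ 0.   , -0.002, -0.   ,  0.001, -0.   ,  0.001, -0.001]), 'joint_efforts': array([-3.0000e-03, -8.5127e+01,  6.3700e-01, -4.2600e+01, -4.9000e-02,
        1.9000e-02,  0.0000e+00]), 'tool_pos': array([ 0.227, -0.582,  0.205]), 'tcp_rot': array([-3.14 ,  0.   ,  0.372]), 'contact_force': array([-0.679,  0.508,  0.223]), 'torque': array([0.003, 0.006, 0.053]), 'finger_force': np.float64(0.0), 'grip_width': np.float64(0.094)} 0.0188
scene cam pos [-0.498  0.29   0.785] dir [ 0.75 -0.43 -0.5 ] 370.19692439562465
nut 0.6 [146. 179. 178. 213.] [0.595 0.03  0.157]
nut 0.54 [234. 205. 242. 213.] [ 0.538 -0.226  0.059]
nut 0.48 [346. 201. 361. 219.] [ 0.348 -0.618  0.039]
barrel 0.94 [146. 179. 174. 215.] [0.592 0.036 0.158]
stud_nose 0.55 [147. 176. 176. 212.] [0.596 0.03  0.163]
lid 0.57 [147. 177. 176. 202.] [0.605 0.026 0.176]
machine 0.95 [141. 173. 187. 243.] [0.611 0.024 0.099]
flux_jar 0.69 [233. 186. 246. 208.] [ 0.622 -0.276  0.053]
dapping_block 0.68 [234. 184. 248.
[... 224 characters left out ...]
]
nut 0.89 [221. 200. 241. 224.] [ 0.473 -0.301  0.044]
nut 0.66 [252. 192. 266. 216.] [ 0.554 -0.264  0.043]
barrel 0.72 [267. 108. 306. 145.] [ 0.637 -0.033  0.159]
stud_nose 0.72 [264. 104. 306. 143.] [ 0.632 -0.026  0.167]
lid 0.78 [269. 108. 294. 127.] [ 0.619 -0.004  0.175]
machine 0.96 [260. 108. 307. 172.] [ 0.628 -0.044  0.116]
machine 0.58 [281. 193. 296. 216.] [ 0.635 -0.301  0.078]
machine 0.32 [269. 108. 310. 144.] [ 0.644 -0.029  0.159]
flux_jar 0.65 [281. 199. 293. 215.] [ 0.63  -0.313  0.08 ]
flux_jar 0.51 [233. 178. 246. 200.] [ 0.493 -0.193  0.038]
small_tumbler 0.64 [235. 180. 248. 198.] [ 0.501 -0.189  0.036]
dapping_block 0.74 [278. 179. 297. 200.] [ 0.641 -0.182  0.03 ]
```

```bash
python3 - <<'E'
import numpy as np,cv2
a=np.load("scene.npz")["pixels"][150:260,110:390,::-1];b=np.load("side.npz")["pixels"][90:330,190:330,::-1]
cv2.imwrite("pics/c1.png",np.vstack([cv2.resize(a,(798,313),interpolation=2)]));
b1=cv2.resize(b[:140],None,fx=4.2,fy=4.2,interpolation=2);cv2.imwrite("pics/c2.png",b1)
E
```

```text
(no output)
```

View pics/side0.png

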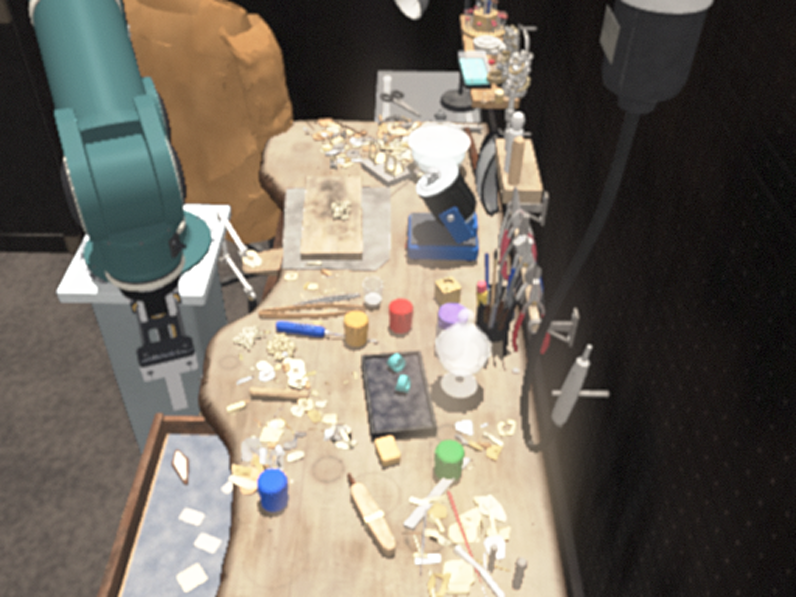

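View pics/c2.png

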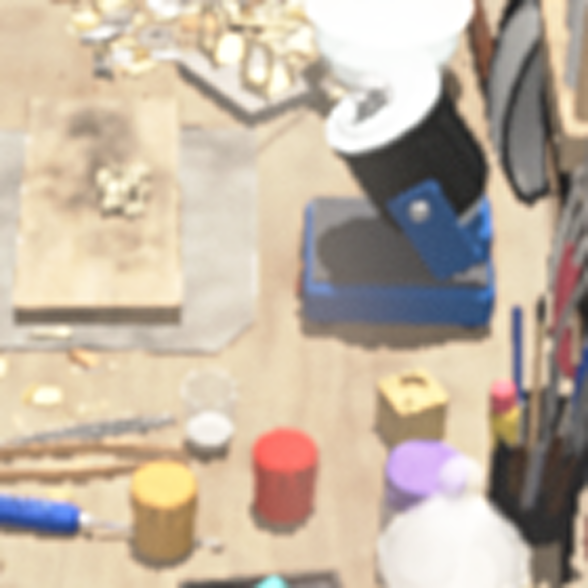

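```bash
python3 - <<'E'
from h import *
for n in("scene","side"):
    f=dict(np.load(n+".npz"));P=cloud(f);px=f["pixels"].astype(int)
    hsv=cv2.cvtColor(f["pixels"],cv2.COLOR_RGB2HSV)
    ok=f["depth"]>0
    m=ok&(abs(P[...,0]-.48)<.05)&(abs(P[...,1]+.30)<.05)&(P[...,2]>.046)&(P[...,2]<.07)
    q=P[m];print(n,"nuttop",len(q),q.mean(0).round(4),q.min(0).round(3),q.max(0).round(3))
    m=ok&(abs(P[...,0]-.5)<.05)&(abs(P[...,1]+.19)<.04)&(P[...,2]>.02)&(P[...,2]<.07)
    q=P[m];print("tumbler",len(q),q.mean(0).round(3) if len(q) else 0)
    # machine top
    m=ok&(abs(P[...,0]-.62)<.12)&(abs(P[...,1]-.02)<.12)&(abs(P[...,2]-.048)<.005)
    q=P[m];print("mach",len(q),cv2.minAreaRect(q[:,:2].astype(np.float32)) if len(q) else 0)
    # lid plane RANSAC
    m=ok&(abs(P[...,0]-.6)<.08)&(abs(P[...,1]-.02)<.08)&(P[...,2]>.13)&(P[...,2]<.24)
    q=P[m];rng=np.random.default_rng(0);best=None
    for _ in range(3000):
        a,b,c=q[rng.choice(len(q),3,False)];nn=np.cross(b-a,c-a);L=np.linalg.norm(nn)
        if L<1e-4:continue
        nn/=L;nn*=np.sign(nn[2])
        if abs(np.degrees(np.arccos(nn[2]))-32)>7:continue
        k=abs((q-a)@nn)<.0025
        if best is None or k.sum()>best[0]:best=(k.sum(),k,nn)
    k=best[1];I=q[k];c=I.mean(0);nn=np.linalg.svd(I-c)[2][2];nn*=np.sign(nn[2])
    print("lid",k.sum(),len(q),c.round(4),nn.round(3),"tilt",np.degrees(np.arccos(nn[2])),"yaw",np.degrees(np.arctan2(nn[1],nn[0])))
    e1=np.cross(nn,[0,0,1]);e1/=np.linalg.norm(e1);e2=np.cross(nn,e1)
    for e in(e1,e2):
        t=(I-c)@e;print("  ext",e.round(2),t.min().round(4),t.max().round(4))
    m=ok&(abs(P[...,0]-.6)<.16)&(abs(P[...,1]-.03)<.2)&(P[...,2]>.2)
    q=P[m];print("high",len(q)); 
    for y in np.arange(-.16,.24,.04):
        r=q[abs(q[:,1]-y)<.02]
        if len(r):print(round(y,2),r.min(0).round(2),r.max(0).round(2))
E
```

```text
<stdin>:7: RuntimeWarning: Mean of empty slice.
  ret = um.true_divide(
Traceback (most recent call last):
ValueError: zero-size array to reduction operation minimum which has no identity
```

```bash
cat > m.py <<'E'
from h import *
for n in("side","scene"):
    f=dict(np.load(n+".npz"));P=cloud(f);ok=f["depth"]>0
    def box(c,r,z0,z1): return P[ok&(abs(P[...,0]-c[0])<r[0])&(abs(P[...,1]-c[1])<r[1])&(P[...,2]>z0)&(P[...,2]<z1)]
    q=box((.48,-.30),(.05,.05),.046,.07)
    if len(q):print(n,"nuttop",len(q),q.mean(0).round(4),q.min(0).round(3),q.max(0).round(3))
    q=box((.62,.02),(.12,.12),.043,.053)
    if len(q):print("mach",len(q),cv2.minAreaRect(q[:,:2].astype(np.float32)))
    q=box((.6,.02),(.08,.08),.13,.24);rng=np.random.default_rng(0);best=(0,)
    for _ in range(3000):
        a,b,c=q[rng.choice(len(q),3,False)];nn=np.cross(b-a,c-a);L=np.linalg.norm(nn)
        if L<1e-4:continue
        nn/=L;nn*=np.sign(nn[2])
        if abs(np.degrees(np.arccos(nn[2]))-32)>7:continue
        k=abs((q-a)@nn)<.0025
        if k.sum()>best[0]:best=(k.sum(),k,nn)
    I=q[best[1]];c=I.mean(0);nn=np.linalg.svd(I-c)[2][2];nn*=np.sign(nn[2])
    print(n,"lid",len(I),len(q),c.round(4),nn.round(3),"tilt",np.degrees(np.arccos(nn[2])),"yaw",np.degrees(np.arctan2(nn[1],nn[0])))
    e1=np.cross(nn,[0,0,1]);e1/=np.linalg.norm(e1);e2=np.cross(nn,e1)
    for e in(e1,e2):
        t=(I-c)@e;print("  ext",e.round(2),t.min().round(4),t.max().round(4))
    mid=c+sum(e*((I-c)@e).max()/2+e*((I-c)@e).min()/2 for e in(e1,e2));print("  mid",mid.round(4))
    r=q-mid;h=r@nn;rad=np.linalg.norm(r-np.outer(h,nn),axis=1)
    st=q[(h>.006)&(h<.035)&(rad<.03)];print("  stud",len(st),st.mean(0).round(4),(h[(h<.035)&(rad<.03)]).max(),((st-mid)@e1).mean(),((st-mid)@e2).mean())
    q=box((.6,.05),(.16,.22),.2,.8)
    for y in np.arange(-.16,.28,.04):
        r=q[abs(q[:,1]-y)<.02]
        if len(r):print("   high",round(y,2),r.min(0).round(2),r.max(0).round(2))
E
python3 m.py
```

```text
side nuttop 146 [ 0.4662 -0.2832  0.0515] [ 0.443 -0.306  0.046] [ 0.53  -0.25   0.058]
mach 490 ((0.6372289061546326, 0.010539285838603973), (0.1243298277258873, 0.14074385166168213), 87.50484466552734)
side lid 203 740 [0.618  0.0065 0.1716] [-0.521  0.014  0.854] tilt 31.38666407024611 yaw 178.49670173566747
  ext [ 0.03  1.   -0.  ] -0.0392 0.0563
  ext [-0.85  0.02 -0.52] -0.0436 0.0471
  mid [0.6167 0.0151 0.1707]
  stud 69 [0.6087 0.0101 0.1866] 0.02736817336437062 -0.005154321810677614 -0.0015501209143657312
   high -0.16 [ 0.72 -0.17  0.27] [ 0.76 -0.14  0.41]
   high -0.12 [ 0.72 -0.14  0.27] [ 0.76 -0.1   0.3 ]
   high -0.08 [ 0.69 -0.1   0.2 ] [ 0.74 -0.06  0.4 ]
   high -0.04 [ 0.69 -0.06  0.2 ] [ 0.76 -0.02  0.44]
   high 0.0 [ 0.69 -0.02  0.2 ] [0.76 0.02 0.45]
   high 0.04 [0.74 0.02 0.35] [0.75 0.06 0.47]
   high 0.08 [0.74 0.06 0.35] [0.76 0.1  0.47]
   high 0.12 [0.71 0.1  0.28] [0.76 0.14 0.45]
   high 0.16 [0.67 0.14 0.26] [0.76 0.18 0.44]
   high 0.2 [0.67 0.18 0.26] [0.76 0.22 0.33]
   high 0.24 [0.67 0.22 0.28] [0.75 0.26 0.32]
   high 0.28 [0.67 0.26 0.29] [0
[... 337 characters left out ...]
.0233 0.1729]
  stud 76 [0.6082 0.0241 0.187 ] 0.026626302377115125 0.0009215675355481243 0.002116356631750366
   high -0.16 [ 0.72 -0.17  0.27] [ 0.76 -0.14  0.41]
   high -0.12 [ 0.72 -0.14  0.27] [ 0.76 -0.1   0.41]
   high -0.08 [ 0.7 -0.1  0.2] [ 0.76 -0.06  0.37]
   high -0.04 [ 0.69 -0.06  0.2 ] [ 0.76 -0.02  0.4 ]
   high 0.0 [ 0.69 -0.02  0.2 ] [0.76 0.02 0.45]
   high 0.04 [0.74 0.02 0.35] [0.76 0.06 0.44]
   high 0.08 [0.74 0.06 0.35] [0.76 0.1  0.48]
   high 0.12 [0.71 0.1  0.29] [0.76 0.14 0.45]
   high 0.16 [0.69 0.14 0.27] [0.76 0.18 0.44]
   high 0.2 [0.67 0.18 0.27] [0.76 0.22 0.33]
   high 0.24 [0.67 0.22 0.27] [0.76 0.26 0.33]
   high 0.28 [0.67 0.26 0.27] [0.76 0.27 0.32]
```

Call:
send_rows:
  deltas:
    - [0.45, 0.4, 0.2, -0.04]
    - [0.9, 0.8, 0.4, -0.08]
    - [1, 1, 0.5, -0.118]
    - [1, 1, 0.5, -0.118]
  gripper: -1

```text
time_s: 1.4
tool_pos: [0.3507, -0.4596, 0.2673]
tcp_rot: [3.14, -0.003, 0.005]
contact_force: [-0.9, -1.2, 0.1]
grip_width: 0.0941
finger_force: 0.0
```

Call:
send_rows:
  deltas:
    - [0.35, 0.4, 0, 0]
    - [0.75, 0.8, 0, 0]
    - [0.85, 1, 0, 0]
    - [0.85, 1, 0, 0]

```text
time_s: 1.9
tool_pos: [0.4501, -0.3406, 0.2652]
tcp_rot: [-3.141, 0.0, 0.005]
contact_force: [-0.6, -0.8, -0.4]
grip_width: 0.0939
finger_force: 0.0
```

```bash
cat >> h.py <<'E'
from scipy.spatial.transform import Rotation as Ro
def wcloud(f,s):
    K=f["intrinsics"];d=f["depth"];v,u=np.mgrid[:384,:512].astype(float)
    x=(u-K[0,2])/K[0,0];y=(v-K[1,2])/K[1,1];r=np.hypot(x,y)+1e-9
    t=np.tan(np.minimum(r,1.4))
    c=np.stack([x/r*t*d,-y/r*t*d,-d],-1)
    T=f["T_tool_cam"];p=c@T[:3,:3].T+T[:3,3]
    return Ro.from_euler("xyz",s["tcp_rot"]).apply(p.reshape(-1,3)).reshape(p.shape)+s["tool_pos"]
E
python3 - <<'E'
from h import *
s=sense();f=grab_frame("wrist");print(s["time_s"],s["tool_pos"].round(4),s["tcp_rot"].round(3),s["q"].round(2),f["intrinsics"].round(1))
P=wcloud(f,s);ok=f["depth"]>0
for r in spot_in("nut","wrist")[:3]:
    b=r["rect"];u,v=int((b[0]+b[2])/2),int((b[1]+b[3])/2);print(r["p"],np.round(b),P[v,u].round(3))
    q=P[ok];q=q[(np.hypot(*(q[:,:2]-P[v,u,:2]).T)<.04)&(q[:,2]>.049)&(q[:,2]<.06)]
    print(len(q),q.mean(0).round(4),q.min(0).round(3),q.max(0).round(3),cv2.minEnclosingCircle(q[:,:2].astype(np.float32)) if len(q) else 0)
cv2.imwrite("pics/w1.png",cv2.resize(f["pixels"][:,:,::-1],(796,597)))
E
```

```text
1.9 [ 0.4501 -0.3406  0.2652] [-3.141  0.     0.005] [ 0.68  0.26 -0.1   1.69  0.03  1.19 -1.  ] [[297.3   0.  253.2]
 [  0.  297.3 193.4]
 [  0.    0.    1. ]]
0.97 [387.  40. 426.  72.] [ 0.622 -0.555  0.055]
583 [ 0.6253 -0.571   0.0533] [ 0.604 -0.595  0.049] [ 0.649 -0.55   0.056] ((0.6256141662597656, -0.5719144940376282), 0.023029692471027374)
0.92 [409. 207. 443. 245.] [ 0.366 -0.618  0.052]
433 [ 0.3581 -0.6316  0.0531] [ 0.334 -0.656  0.049] [ 0.38  -0.612  0.056] ((0.35677289962768555, -0.6336605548858643), 0.02334403246641159)
0.66 [192. 141. 228. 176.] [ 0.468 -0.283  0.054]
827 [ 0.466  -0.2778  0.0535] [ 0.444 -0.299  0.049] [ 0.488 -0.255  0.057] ((0.46531516313552856, -0.27705973386764526), 0.02295171283185482)
```

View pics/w1.png

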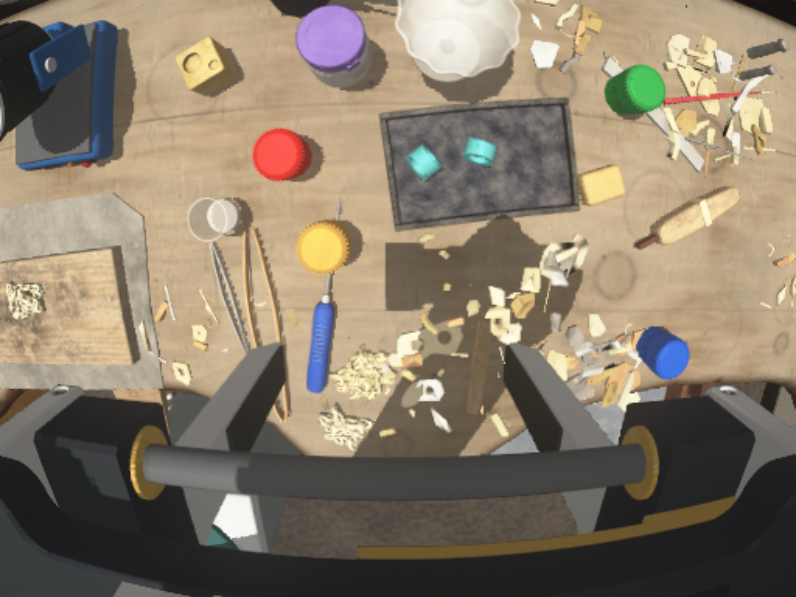

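Call:
send_rows:
  deltas:
    - [0.07, 0.26, -0.4, 0]
    - [0.132, 0.526, -0.8, 0]
    - [0.132, 0.526, -1, 0]
    - [0.132, 0.526, -1, 0]

```text
time_s: 2.5
tool_pos: [0.4634, -0.2801, 0.1441]
tcp_rot: [-3.14, 0.003, -0.001]
contact_force: [-0.2, -1.7, 1.1]
grip_width: 0.0941
finger_force: 0.0
```

```bash
python3 - <<'E'
from h import *
s=sense();f=grab_frame("wrist");print(s["time_s"],s["tool_pos"].round(4))
P=wcloud(f,s);q=P[f["depth"]>0];q=q[(np.hypot(q[:,0]-.466,q[:,1]+.278)<.04)&(q[:,2]>.047)&(q[:,2]<.062)]
print(len(q),q.mean(0).round(4),cv2.minEnclosingCircle(q[:,:2].astype(np.float32)))
E
```

```text
2.5 [ 0.4634 -0.2801  0.1441]
1750 [ 0.467  -0.2774  0.0534] ((0.46536755561828613, -0.2772955298423767), 0.023473693057894707)
```

Call:
send_rows:
  deltas:
    - [0, 0, -0.4, 0]
    - [0, 0, -0.8, 0]
    - [0, 0, -1, 0]
    - [0, 0, -1, 0]

```text
time_s: 3.05
tool_pos: [0.4644, -0.2801, 0.0253]
tcp_rot: [-3.141, 0.001, -0.0]
contact_force: [0.3, -0.5, 0.3]
grip_width: 0.0942
finger_force: 0.0
```

Call:
send_rows:
  deltas:
    - [0, 0, -0.02, 0]
    - [0, 0, -0.02, 0]
    - [0, 0, -0.02, 0]
    - [0, 0, -0.02, 0]
    - [0, 0, -0.02, 0]
  gripper: 1

```text
time_s: 3.68
tool_pos: [0.4649, -0.2792, 0.0232]
tcp_rot: [3.142, -0.0, 0.001]
contact_force: [0.5, 0.9, -0.0]
grip_width: 0.0478
finger_force: 0.4
```

Call:
send_rows:
  deltas:
    - [0, 0, 0, 0]
    - [0, 0, 0, 0]
    - [0, 0, 0.4, 0]
    - [0, 0, 0.8, 0]
    - [0, 0.3, 1, 0]

```text
time_s: 4.3
tool_pos: [0.4652, -0.245, 0.1453]
tcp_rot: [3.14, -0.002, -0.002]
contact_force: [0.3, 1.1, -1.1]
grip_width: 0.0444
finger_force: 30.0
```

Call:
send_rows:
  deltas:
    - [0, 0.5, 0.4, 0]
    - [0.1, 1, 0.8, 0]
    - [0.2, 1, 1, 0]
    - [0.2, 1, 1, 0]

```text
time_s: 4.8
tool_pos: [0.4909, -0.1215, 0.2657]
tcp_rot: [3.141, -0.005, 0.004]
contact_force: [-0.4, -1.2, -1.6]
grip_width: 0.0446
finger_force: 30.0
```

Call:
send_rows:
  deltas:
    - [0, 0.5, 0, 0]
    - [0, 1, 0, 0]
    - [0, 1, 0, 0]
    - [0, 1, 0, 0]

```text
time_s: 5.3
tool_pos: [0.4885, -0.0041, 0.2622]
tcp_rot: [3.141, 0.001, 0.0]
contact_force: [0.2, -0.1, -1.7]
grip_width: 0.0441
finger_force: 30.0
```

```bash
cat > st.py <<'E'
from h import *
s=sense();f=grab_frame("wrist");print(s["time_s"],s["tool_pos"].round(4),s["tcp_rot"].round(3),s["grip_width"],s["finger_force"],s["q"].round(2))
P=wcloud(f,s);ok=f["depth"]>0
q=P[ok&(abs(P[...,0]-.62)<.07)&(abs(P[...,1]-.02)<.07)&(P[...,2]>.13)&(P[...,2]<.215)];rng=np.random.default_rng(0);best=(0,)
for _ in range(2000):
    a,b,c=q[rng.choice(len(q),3,False)];nn=np.cross(b-a,c-a);L=np.linalg.norm(nn)
    if L<1e-4:continue
    nn/=L;nn*=np.sign(nn[2])
    if abs(np.degrees(np.arccos(nn[2]))-32)>7:continue
    k=abs((q-a)@nn)<.0015
    if k.sum()>best[0]:best=(k.sum(),k)
I=q[best[1]];c=I.mean(0);nn=np.linalg.svd(I-c,full_matrices=False)[2][2];nn*=np.sign(nn[2])
e1=np.cross(nn,[0,0,1]);e1/=np.linalg.norm(e1);e2=np.cross(nn,e1)
def pj(p):return np.stack([(p-c)@e1,(p-c)@e2],1).astype(np.float32)
(cx,cy),r=cv2.minEnclosingCircle(pj(I));mid=c+cx*e1+cy*e2
print("lid",len(I),mid.round(4),r,nn.round(3),np.degrees(np.arccos(nn[2])),np.degrees(np.arctan2(nn[1],nn[0])))
h=(q-mid)@nn;rad=np.hypot(*(pj(q)-[cx,cy]).T)
k=(h>.014)&(h<.03)&(rad<.025);t=pj(q[k]);(a,b),r=cv2.minEnclosingCircle(t);print("ring centre off",a-cx,b-cy,r,k.sum())
S=q[k];hh=h[k]
for lo in np.arange(.014,.028,.002):
    w=(hh>=lo)&(hh<lo+.002);print(round(lo,3),w.sum(),S[w].mean(0).round(4) if w.any() else "")
E
python3 st.py; python3 - <<'E'
import sys;sys.path.insert(0,".")
from h import *
f=grab_frame("wrist");cv2.imwrite("pics/w2.png",cv2.resize(f["pixels"][:,:,::-1],(796,597)))
E
```

```text
5.3 [ 0.4885 -0.0041  0.2622] [3.141e+00 1.000e-03 0.000e+00] 0.04414677018400587 29.999657571315765 [ 0.24  0.13 -0.32  1.86  0.05  1.16 -1.67]
lid 3607 [0.6203 0.0174 0.1753] 0.04663271829485893 [-0.494 -0.009  0.869] 29.63585500250139 -178.9610672131826
ring centre off 0.0015841901767998934 0.005534566473215818 0.016698621213436127 893
0.014 41 [0.6146 0.0165 0.1895]
0.016 249 [0.6065 0.0191 0.1873]
0.018 233 [0.6083 0.018  0.1903]
0.02 158 [0.6073 0.0174 0.1919]
0.022 172 [0.6049 0.0186 0.1931]
0.024 40 [0.6039 0.0185 0.1941]
0.026 0
```

View pics/w2.png

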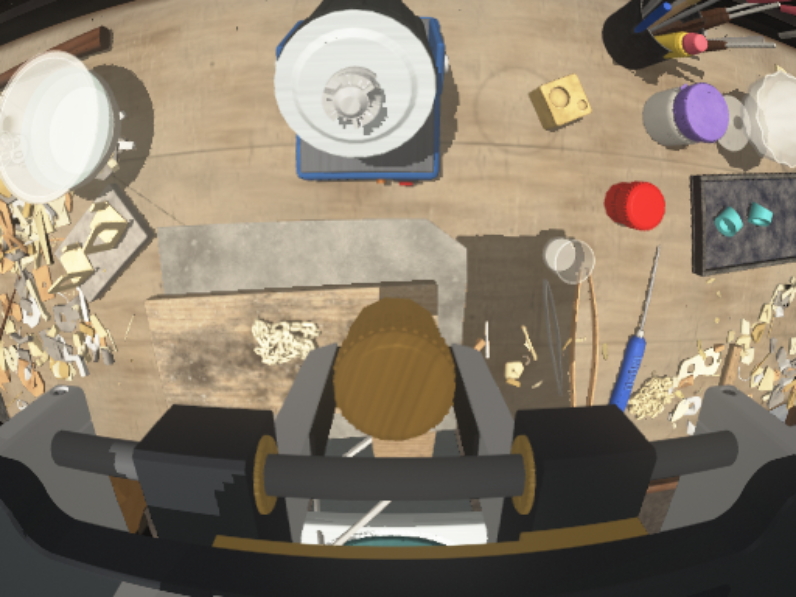

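Call:
send_rows:
  deltas:
    - [0.4, 0.08, 0, 0]
    - [0.8, 0.165, 0, 0]
    - [0.975, 0.165, -0.1, 0]
    - [0.975, 0.165, -0.2, 0]
    - [0.975, 0.165, -0.25, 0]

```text
time_s: 6.02
tool_pos: [0.6051, 0.0157, 0.2319]
tcp_rot: [3.141, 0.002, -0.0]
contact_force: [0.7, -0.2, -0.5]
grip_width: 0.0447
finger_force: 30.0
```

```bash
python3 - <<'E'
from h import *
s=sense();print(s["tool_pos"].round(4),s["contact_force"].round(1),s["torque"].round(2),s["q"].round(2))
f=grab_frame("side");b=f["pixels"][85:175,225:345,::-1]
g=grab_frame("scene")["pixels"][140:245,105:225,::-1]
cv2.imwrite("pics/s2.png",np.hstack([cv2.resize(b,(390,400),interpolation=2),cv2.resize(g,(390,400),interpolation=2)]))
E
```

```text
[0.6051 0.0157 0.2319] [ 0.7 -0.2 -0.5] [ 0.02  0.04 -0.08] [ 0.17  0.38 -0.32  1.63  0.13  1.16 -1.75]
```

View pics/s2.png

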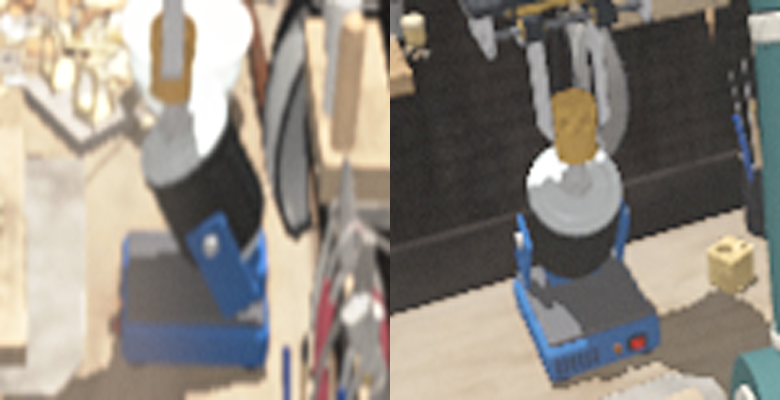

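Call:
send_rows:
  deltas:
    - [0.01, 0.015, -0.06, 0]
    - [0.01, 0.015, -0.11, 0]
    - [0.01, 0.015, -0.13, 0]
    - [0.01, 0.015, -0.15, 0]

```text
time_s: 6.62
tool_pos: [0.6078, 0.0186, 0.2157]
tcp_rot: [-3.141, -0.002, 0.001]
contact_force: [1.5, -0.3, 11.1]
grip_width: 0.0446
finger_force: 30.0
```

Call:
send_rows:
  deltas:
    - [-0.045, 0, -0.018, 0]
    - [-0.09, 0, -0.037, 0]
    - [-0.13, 0, -0.063, 0]
    - [-0.168, 0, -0.095, 0]
    - [-0.168, 0, -0.095, 0]

```text
time_s: 7.25
tool_pos: [0.5883, 0.0187, 0.2053]
tcp_rot: [-3.141, -0.004, 0.001]
contact_force: [2.0, 0.4, 12.4]
grip_width: 0.0438
finger_force: 30.0
```

```bash
cat > look.py <<'E'
import sys
from h import *
s=sense();print(s["time_s"],s["tool_pos"].round(4),s["contact_force"].round(1),s["torque"].round(2))
f=grab_frame("wrist");w=f["pixels"][:,:,::-1]
b=grab_frame("side")["pixels"][95:175,235:330,::-1];g=grab_frame("scene")["pixels"][155:225,125:205,::-1]
cv2.imwrite(f"pics/{sys.argv[1]}.png",np.hstack([cv2.resize(x,(n,400),interpolation=2) for x,n in((b,395),(g,395))]))
P=wcloud(f,s);ok=f["depth"]>0
q=P[ok&(np.hypot(P[...,0]-s["tool_pos"][0]+.008,P[...,1]-s["tool_pos"][1])<.018)&(abs(P[...,2]-s["tool_pos"][2]-.033)<.014)]
if len(q)>50:
    for _ in range(3):
        c=np.median(q,0);n=np.linalg.svd(q-c,full_matrices=False)[2][2];n*=np.sign(n[2]);q=q[abs((q-c)@n)<.003]
    print("nut top",len(q),q.mean(0).round(4),"axis",n.round(3),"tilt",np.degrees(np.arccos(n[2])).round(1))
    if len(sys.argv)>2:print("  h underside along axis", ((q.mean(0)-np.array([.619,.018,.171]))@np.array([-.53,0,.848])-.054).round(4))
E
python3 look.py t1 1
```

```text
7.25 [0.5883 0.0187 0.2053] [ 2.   0.4 12.4] [ 0.2  -0.7   0.02]
nut top 1410 [0.5866 0.0187 0.2363] axis [-0.371 -0.004  0.929] tilt 21.8
  h underside along axis 0.0186
```

View pics/t1.png

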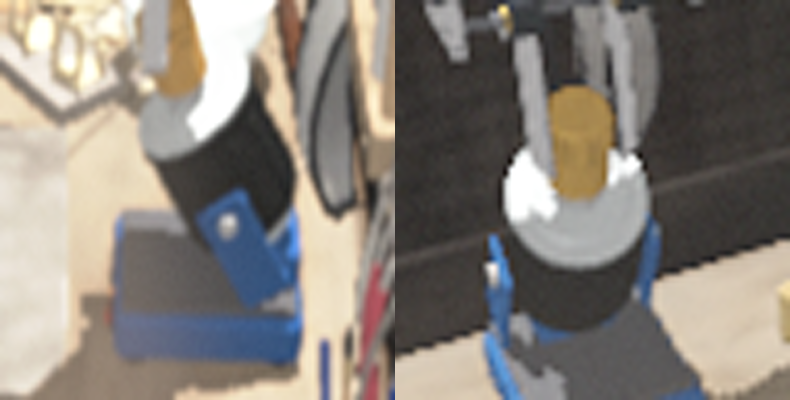

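Call:
send_rows:
  deltas:
    - [-0.03, 0, -0.015, 0]
    - [-0.06, 0, -0.03, 0]
    - [-0.06, 0, -0.04, 0]
    - [-0.06, 0, -0.04, 0]

```text
time_s: 7.9
tool_pos: [0.5806, 0.0188, 0.2007]
tcp_rot: [-3.141, -0.003, 0.001]
contact_force: [-5.7, 1.1, 18.2]
grip_width: 0.0438
finger_force: 30.0
```

```bash
python3 look.py t2 1
```

```text
7.9 [0.5806 0.0188 0.2007] [-5.7  1.1 18.2] [0.19 1.01 0.03]
nut top 1138 [0.5801 0.0188 0.233 ] axis [-0.472 -0.     0.881] tilt 28.2
  h underside along axis 0.0192
```

Call:
send_rows:
  deltas:
    - [0, 0, 0, 0.05]
    - [0, 0, 0, 0.1]
    - [0, 0, 0, 0.14]

```text
time_s: 8.43
tool_pos: [0.5806, 0.0135, 0.2003]
tcp_rot: [3.136, 0.0, 0.441]
contact_force: [-6.1, -26.9, 22.2]
grip_width: 0.0442
finger_force: 32.8
```

```bash
python3 look.py t3 1
```

```text
8.425 [0.5806 0.0135 0.2003] [ -6.1 -26.9  22.2] [-6.89  1.11 -1.05]
nut top 1288 [0.5793 0.0155 0.2334] axis [-0.409 -0.078  0.909] tilt 24.6
  h underside along axis 0.0199
```

Call:
send_rows:
  deltas:
    - [0, -0.015, 0, 0.03]
    - [0, -0.03, 0, 0.06]
    - [0, -0.03, -0.01, 0.06]

```text
time_s: 8.95
tool_pos: [0.5817, 0.0099, 0.1996]
tcp_rot: [3.135, -0.001, 0.626]
contact_force: [-0.2, -22.0, 21.2]
grip_width: 0.0437
finger_force: 31.7
```

```bash
python3 look.py t4 1
```

```text
8.95 [0.5817 0.0099 0.1996] [ -0.2 -22.   21.2] [-5.88 -0.89 -0.69]
nut top 1234 [0.5802 0.013  0.232 ] axis [-0.406 -0.115  0.907] tilt 25.0
  h underside along axis 0.0182
```

Call:
send_rows:
  deltas:
    - [0, 0.01, 0.01, -0.055]
    - [0, 0.02, 0.01, -0.11]
    - [0, 0.03, 0.01, -0.165]
    - [0, 0.03, 0.01, -0.2]
    - [0, 0.03, 0.01, -0.2]

```text
time_s: 9.72
tool_pos: [0.5799, 0.0195, 0.2]
tcp_rot: [-3.141, -0.001, 0.0]
contact_force: [-5.6, 3.3, 13.2]
grip_width: 0.0367
finger_force: 28.5
```

```bash
python3 look.py t5 1
```

```text
9.725 [0.5799 0.0195 0.2   ] [-5.6  3.3 13.2] [0.88 1.2  0.05]
nut top 701 [0.5831 0.0194 0.2325] axis [-0.333 -0.001  0.943] tilt 19.4
  h underside along axis 0.0172
```

Call:
send_rows:
  deltas:
    - [0, 0.01, 0, -0.055]
    - [0, 0.02, 0, -0.11]
    - [0, 0.03, 0, -0.165]
    - [0, 0.03, 0, -0.2]
    - [0, 0.03, 0, -0.2]

```text
time_s: 10.5
tool_pos: [0.5796, 0.0228, 0.199]
tcp_rot: [-3.141, 0.0, -0.626]
contact_force: [-3.1, 3.7, 2.7]
grip_width: 0.0002
finger_force: 2.3
```

```bash
python3 look.py t6 1
```

```text
10.5 [0.5796 0.0228 0.199 ] [-3.1  3.7  2.7] [1.04 0.67 0.09]
nut top 575 [0.5837 0.014  0.2364] axis [-0.828  0.561  0.009] tilt 89.5
  h underside along axis 0.0201
```

```bash
python3 - <<'E'
from h import *
w=grab_frame("wrist")["pixels"][:,:,::-1]
b=grab_frame("side")["pixels"][95:175,235:330,::-1];g=grab_frame("scene")["pixels"][155:225,125:205,::-1]
cv2.imwrite("pics/l1.png",np.hstack([cv2.resize(w,(400,300))]+[cv2.resize(x,(200,300),interpolation=2) for x in(b,g)]))
E
```

```text
(no output)
```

View pics/l1.png

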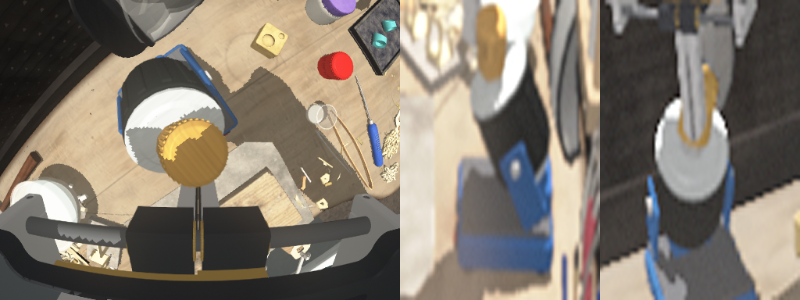

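```bash
cat > nut.py <<'E'
from h import *
O=np.array([.619,.018,.171]);a=np.array([-.53,0,.848])
s=sense();f=grab_frame("wrist");P=wcloud(f,s)
hsv=cv2.cvtColor(f["pixels"],cv2.COLOR_RGB2HSV).astype(int)
print(s["time_s"],s["tool_pos"].round(4),s["tcp_rot"].round(3),s["contact_force"].round(1),s["torque"].round(2),s["grip_width"].round(4),s["finger_force"].round(1))
m=(f["depth"]>0)&(abs(hsv[...,0]-19)<8)&(hsv[...,1]>110)&(abs(P[...,0]-.6)<.07)&(abs(P[...,1]-.018)<.06)&(P[...,2]>.19)&(P[...,2]<.27)
q=P[m];print(len(q),q.min(0).round(3),q.max(0).round(3))
rng=np.random.default_rng(0);best=(0,)
for _ in range(2000):
    A,B,C=q[rng.choice(len(q),3,False)];n=np.cross(B-A,C-A);L=np.linalg.norm(n)
    if L<5e-5:continue
    n/=L;n*=np.sign(n[2])
    if n[2]<.5:continue
    k=abs((q-A)@n)<.0012
    if k.sum()>best[0]:best=(k.sum(),k)
I=q[best[1]];c=I.mean(0);V=np.linalg.svd(I-c,full_matrices=False)[2];n=V[2]*np.sign(V[2][2])
(x,y),r=cv2.minEnclosingCircle(((I-c)@V[:2].T).astype(np.float32));c=c+x*V[0]+y*V[1]
u=c-.054*n;print("top",len(I),c.round(4),"r",round(r,4),"axis",n.round(3),"angle to stud",np.degrees(np.arccos(n@a)).round(1))
print("underside",u.round(4),"in barrel: h",((u-O)@a).round(4),"x",((u-O)@[.848,0,.53]).round(4),"y",(u-O)[1].round(4))
E
python3 nut.py
```

```text
Traceback (most recent call last):
  File "nut.py", line 5, in <module>
    print(s["time_s"],s["tool_pos"].round(4),s["tcp_rot"].round(3),s["contact_force"].round(1),s["torque"].round(2),s["grip_width"].round(4),s["finger_force"].round(1))
                                                                                                                    ^^^^^^^^^^^^^^^^^^^^^
AttributeError: 'float' object has no attribute 'round'
```

```bash
sed -i 's/s\["grip_width"\].round(4),s\["finger_force"\].round(1)/s["grip_width"],s["finger_force"]/' nut.py; python3 nut.py
```

```text
10.85 [0.5796 0.0225 0.1989] [-3.141e+00  1.000e-03 -6.240e-01] [-2.6  4.9  4.6] [1.32 0.81 0.06] 0.0010253308848546686 2.828031865210505
6204 [ 0.579 -0.018  0.19 ] [0.631 0.035 0.269]
top 4524 [0.6071 0.0024 0.2354] r 0.0215 axis [-0.058 -0.299  0.953] angle to stud 33.0
underside [0.6102 0.0186 0.1839] in barrel: h 0.0156 x -0.0006 y 0.0006
```

Call:
send_rows:
  deltas:
    - [0.01, 0, 0, 0]
    - [0.03, -0.005, 0, 0]
    - [0.055, -0.01, 0, 0]
    - [0.094, -0.028, 0, 0]
    - [0.14, -0.062, 0, 0]
  gripper: -0.23

```text
time_s: 11.52
tool_pos: [0.5921, 0.019, 0.1984]
tcp_rot: [3.139, 0.01, -0.619]
contact_force: [-26.2, 20.7, 13.6]
grip_width: 0.0472
finger_force: 31.1
```

```bash
python3 nut.py
```

```text
11.525 [0.5921 0.019  0.1984] [ 3.139  0.01  -0.619] [-26.2  20.7  13.6] [5.49 6.   0.74] 0.04719103859577308 31.099233461427502
5798 [ 0.599 -0.017  0.201] [0.643 0.04  0.243]
top 4659 [0.6216 0.0044 0.2367] r 0.0218 axis [ 0.143 -0.249  0.958] angle to stud 42.6
underside [0.6139 0.0178 0.185 ] in barrel: h 0.0146 x 0.0031 y -0.0002
```

Call:
send_rows:
  deltas:
    - [0, 0.03, 0, 0]
    - [0.02, 0.04, 0, 0]
  gripper: -0.5

```text
time_s: 11.82
tool_pos: [0.5992, 0.0191, 0.1989]
tcp_rot: [3.142, -0.001, -0.626]
contact_force: [-0.2, -0.2, -0.1]
grip_width: 0.0691
finger_force: 0.0
```

```bash
python3 nut.py
```

```text
11.825 [0.5992 0.0191 0.1989] [ 3.142e+00 -1.000e-03 -6.260e-01] [-0.2 -0.2 -0.1] [ 0.05 -0.    0.05] 0.06914491337052939 0.0
6233 [ 0.596 -0.024  0.192] [0.641 0.035 0.247]
top 4449 [ 0.6191 -0.0054  0.2378] r 0.0214 axis [ 0.123 -0.417  0.901] angle to stud 45.7
underside [0.6125 0.0171 0.1892] in barrel: h 0.0189 x 0.0041 y -0.0009
```

Call:
send_rows:
  deltas:
    - [0.15, -0.18, 0, 0]
    - [0.15, -0.19, 0, 0]
    - [0.15, -0.19, 0, 0]
    - [0.15, -0.19, 0, 0]
  gripper: 1

```text
time_s: 12.38
tool_pos: [0.6167, -0.0029, 0.1989]
tcp_rot: [-3.141, 0.0, -0.626]
contact_force: [0.2, 0.1, 0.3]
grip_width: 0.0339
finger_force: 0.0
```

```bash
python3 nut.py
```

```text
12.375 [ 0.6167 -0.0029  0.1989] [-3.141  0.    -0.626] [0.2 0.1 0.3] [0.05 0.02 0.02] 0.03391335284970187 0.0Traceback (most recent call last):
  File "nut.py", line 7, in <module>
    q=P[m];print(len(q),q.min(0).round(3),q.max(0).round(3))
                        ~~~~~^^^
    return umr_minimum(a, axis, None, out, keepdims, initial, where)
ValueError: zero-size array to reduction operation minimum which has no identity
```

```bash
cat > find.py <<'E'
from h import *
s=sense();print(s["time_s"],s["tool_pos"].round(3))
for n in("wrist","side","scene"):
    f=grab_frame(n);P=wcloud(f,s) if n=="wrist" else cloud(f)
    for r in spot_in("nut",n)[:5]:
        b=r["rect"];u,v=int((b[0]+b[2])/2),int((b[1]+b[3])/2);h=cv2.cvtColor(f["pixels"],cv2.COLOR_RGB2HSV)[v,u]
        print(n,round(r["p"],2),np.round(b),P[v,u].round(3),"hsv",h)
E
python3 find.py
```

```text
12.425 [ 0.617 -0.003  0.199]
wrist 0.69 [288.  85. 331. 129.] [ 0.65  -0.102  0.055] hsv [ 28 120 255]
wrist 0.63 [406.  98. 448. 140.] [ 0.559 -0.223  0.053] hsv [  2 179 255]
side 0.88 [255. 193. 264. 216.] [ 0.553 -0.262  0.041] hsv [  3 134 192]
side 0.86 [279. 283. 299. 309.] [ 0.623 -0.595  0.057] hsv [ 56  89 233]
side 0.66 [283. 163. 300. 181.] [ 0.652 -0.125  0.052] hsv [ 18 133 239]
side 0.55 [165. 300. 187. 331.] [ 0.363 -0.654  0.052] hsv [110 163 252]
scene 0.77 [189. 199. 203. 217.] [ 0.635 -0.095  0.05 ] hsv [ 19 133 169]
scene 0.77 [342. 201. 360. 221.] [ 0.355 -0.614  0.034] hsv [111 145 180]
scene 0.53 [296. 174. 306. 193.] [ 0.616 -0.567  0.044] hsv [ 66 132 160]
```

```bash
python3 - <<'E'
from h import *
s=sense();f=grab_frame("wrist");cv2.imwrite("pics/f1.png",cv2.resize(f["pixels"][40:200,200:440,::-1],(780,520),interpolation=2))
P=wcloud(f,s);hsv=cv2.cvtColor(f["pixels"],cv2.COLOR_RGB2HSV).astype(int)
m=(f["depth"]>0)&(np.hypot(P[...,0]-.65,P[...,1]+.105)<.04)&(P[...,2]>.008);q=P[m]
for z in np.arange(.01,.065,.005):
    r=q[abs(q[:,2]-z)<.0025]
    if len(r)>5:print(z.round(3),len(r),r.min(0).round(3),r.max(0).round(3))
r=q[q[:,2]>.045];print(r.mean(0),cv2.minEnclosingCircle(r[:,:2].astype(np.float32)))
E
```

```text
0.01 17 [ 0.636 -0.143  0.008] [ 0.667 -0.084  0.012]
0.015 24 [ 0.634 -0.142  0.013] [ 0.668 -0.084  0.017]
0.02 18 [ 0.635 -0.143  0.018] [ 0.657 -0.084  0.022]
0.025 23 [ 0.634 -0.144  0.023] [ 0.658 -0.086  0.027]
0.03 27 [ 0.634 -0.144  0.028] [ 0.671 -0.084  0.032]
0.035 45 [ 0.632 -0.143  0.033] [ 0.673 -0.083  0.037]
0.04 124 [ 0.632 -0.145  0.038] [ 0.673 -0.084  0.042]
0.045 20 [ 0.631 -0.13   0.043] [ 0.674 -0.084  0.047]
0.05 182 [ 0.628 -0.129  0.048] [ 0.674 -0.084  0.052]
0.055 1105 [ 0.629 -0.127  0.053] [ 0.672 -0.084  0.057]
[ 0.65143074 -0.10514357  0.05402875] ((0.6508966684341431, -0.1061030775308609), 0.02365906722843647)
```

View pics/f1.png

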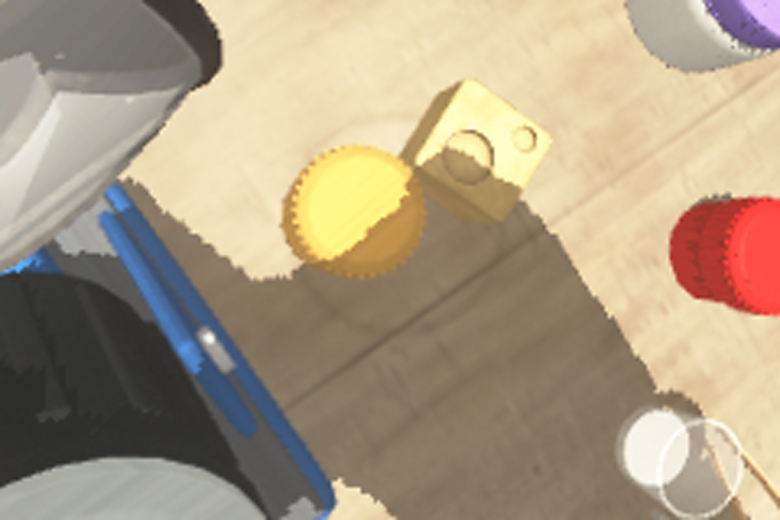

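```bash
python3 - <<'E'
from h import *
Q=[]
for n in("side","scene"):
    f=dict(np.load(n+".npz"));P=cloud(f);Q.append(P[f["depth"]>0])
s=sense();f=grab_frame("wrist");P=wcloud(f,s);d=P[f["depth"]>0];Q.append(d[np.hypot(d[:,0]-s["tool_pos"][0],d[:,1]-s["tool_pos"][1])>.07])
Q=np.vstack(Q)
for ang in(60,70,80,90):
    a=np.radians(ang);l=np.array([np.sin(a),-np.cos(a)]);w=np.array([np.cos(a),np.sin(a)]);r=Q[:,:2]-[.651,-.1055]
    k=(abs(r@l)<.1)&(abs(r@w)<.05)&(Q[:,2]>.11)&(Q[:,2]<.4);print(ang,k.sum(),Q[k].min(0).round(3) if k.any() else"",Q[k].max(0).round(3) if k.any() else "")
    k=(abs(r@l)<.065)&(abs(r@l)>.032)&(abs(r@w)<.013)&(Q[:,2]>.012)&(Q[:,2]<.1);print("  finger",k.sum(),Q[k].mean(0).round(3) if k.any() else "")
k=(abs(Q[:,0]-.43)<.06)&(abs(Q[:,1]-.03)<.07)
for x in np.arange(.39,.5,.02):print(x.round(2),[float(np.median(Q[k&(abs(Q[:,0]-x)<.01)&(abs(Q[:,1]-y)<.01),2]).round(3)) for y in np.arange(-.03,.1,.02)])
E
```

```text
60 5869 [ 0.563 -0.194  0.11 ] [ 0.757 -0.013  0.4  ]
  finger 0 
70 6025 [ 0.563 -0.186  0.116] [ 0.757 -0.044  0.4  ]
  finger 0 
80 6659 [ 0.563 -0.169  0.154] [ 0.756 -0.055  0.4  ]
  finger 0 
90 8488 [ 0.563 -0.155  0.135] [ 0.751 -0.056  0.4  ]
  finger 0 
0.39 [0.026, 0.027, 0.027, 0.026, 0.026, 0.027, 0.027]
0.41 [0.026, 0.026, 0.026, 0.025, 0.025, 0.027, 0.038]
0.43 [0.026, 0.024, 0.023, 0.023, 0.025, 0.025, 0.025]
0.45 [0.026, 0.025, 0.024, 0.025, 0.026, 0.025, 0.024]
0.47 [0.011, 0.005, 0.004, 0.004, 0.004, 0.002, 0.004]
0.49 [0.004, 0.004, 0.004, 0.004, 0.003, -0.675, 0.004]
```

```bash
python3 - <<'E'
from h import *
Q=[]
for n in("side","scene"):
    f=dict(np.load(n+".npz"));P=cloud(f);Q.append(P[f["depth"]>0])
Q=np.vstack(Q)
for ang in(60,70,80,90):
    a=np.radians(ang);l=np.array([np.sin(a),-np.cos(a)]);w=np.array([np.cos(a),np.sin(a)]);r=Q[:,:2]-[.651,-.1055]
    k=(abs(r@l)<.1)&(abs(r@w)<.05)&(Q[:,2]>.1)&(Q[:,2]<.4);q=Q[k];print(ang,len(q))
    for x in np.arange(.55,.78,.02):
        t=q[abs(q[:,0]-x)<.01]
        if len(t):print("  ",x.round(2),len(t),t.min(0).round(3),t.max(0).round(3))
E
```

```text
60 754
   0.59 17 [ 0.587 -0.028  0.142] [ 0.6   -0.013  0.161]
   0.61 42 [ 0.6   -0.036  0.12 ] [ 0.62  -0.021  0.171]
   0.63 30 [ 0.621 -0.046  0.103] [ 0.64  -0.032  0.172]
   0.65 6 [ 0.642 -0.049  0.112] [ 0.648 -0.046  0.138]
   0.69 6 [ 0.697 -0.08   0.186] [ 0.7   -0.076  0.22 ]
   0.71 83 [ 0.7   -0.194  0.148] [ 0.72  -0.078  0.299]
   0.73 548 [ 0.72  -0.183  0.268] [ 0.74  -0.088  0.4  ]
   0.75 22 [ 0.74  -0.135  0.296] [ 0.757 -0.106  0.388]
70 797
   0.63 4 [ 0.626 -0.046  0.116] [ 0.632 -0.044  0.124]
   0.69 21 [ 0.696 -0.08   0.186] [ 0.7   -0.07   0.239]
   0.71 96 [ 0.7   -0.183  0.167] [ 0.72  -0.071  0.299]
   0.73 651 [ 0.72  -0.186  0.268] [ 0.74  -0.079  0.4  ]
   0.75 25 [ 0.74  -0.135  0.296] [ 0.757 -0.092  0.388]
80 914
   0.69 33 [ 0.694 -0.08   0.186] [ 0.7   -0.063  0.239]
   0.71 144 [ 0.7   -0.167  0.154] [ 0.72  -0.064  0.299]
   0.73 697 [ 0.72  -0.169  0.268] [ 0.74  -0.068  0.4  ]
   0.75 40 [ 0.74  -0.162  0.296] [ 0.756 -0.08   0.4  ]
90 1017
   0.69 53 [ 0.692 -0.08   0.174] [ 0.7   -0.056  0.239]
   0.71 240 [ 0.7   -0.155  0.138] [ 0.72  -0.056  0.299]
   0.73 676 [ 0.72  -0.155  0.135] [ 0.74  -0.056  0.4  ]
   0.75 48 [ 0.74  -0.155  0.296] [ 0.751 -0.056  0.399]
```

Call:
send_rows:
  deltas:
    - [0, -0.1, 0.3, 0.05]
    - [0, -0.4, 0.3, 0.1]
    - [0, -0.8, 0.3, 0.15]
    - [0, -1, 0.3, 0.2]
    - [0, -1, 0.3, 0.2]
  gripper: -1

```text
time_s: 13.45
tool_pos: [0.6166, -0.1255, 0.2346]
tcp_rot: [3.141, 0.0, -0.001]
contact_force: [0.4, -0.0, -0.4]
grip_width: 0.0471
finger_force: 0.0
```

Call:
send_rows:
  deltas:
    - [0.15, -0.3, -0.2, 0]
    - [0.32, -0.305, -0.6, 0]
    - [0.32, -0.305, -1, 0]
    - [0.32, -0.305, -1, 0]

```text
time_s: 13.95
tool_pos: [0.6536, -0.1581, 0.1117]
tcp_rot: [-3.14, 0.006, 0.0]
contact_force: [-0.5, -0.4, 0.4]
grip_width: 0.0872
finger_force: 0.0
```

```bash
cat > find2.py <<'E'
from h import *
s=sense();f=grab_frame("wrist");P=wcloud(f,s)
print(s["time_s"],s["tool_pos"].round(4),s["tcp_rot"].round(3),s["contact_force"].round(1),s["grip_width"],s["q"].round(2))
hsv=cv2.cvtColor(f["pixels"],cv2.COLOR_RGB2HSV).astype(int)
m=(f["depth"]>0)&(hsv[...,0]>12)&(hsv[...,0]<32)&(hsv[...,1]>80)&(P[...,2]>.045)&(P[...,2]<.12)&(np.hypot(P[...,0]-.6,P[...,1]+.1)<.13)
q=P[m]
if len(q):print(len(q),np.median(q,0).round(4),q.min(0).round(3),q.max(0).round(3),cv2.minEnclosingCircle(q[:,:2].astype(np.float32)))
E
python3 find2.py
```

```text
13.95 [ 0.6536 -0.1581  0.1117] [-3.14   0.006  0.   ] [-0.5 -0.4  0.4] 0.08721237509053888 [ 0.36  0.61 -0.24  1.55  0.16  1.01 -1.5 ]
2053 [ 0.653  -0.1079  0.0537] [ 0.627 -0.128  0.045] [ 0.689 -0.016  0.12 ] ((0.6646700501441956, -0.07136883586645126), 0.060152336955070496)
```

Call:
send_rows:
  deltas:
    - [0, 0, -0.25, 0]
    - [0, 0, -0.45, 0]
    - [0, 0, -0.49, 0]
    - [0, 0, -0.51, 0]

```text
time_s: 14.5
tool_pos: [0.6565, -0.1599, 0.0557]
tcp_rot: [3.141, -0.002, 0.001]
contact_force: [0.4, -0.3, -0.1]
grip_width: 0.094
finger_force: 0.0
```

Call:
send_rows:
  deltas:
    - [0, 0, -0.01, 0]
    - [0, 0, -0.01, 0]

```text
time_s: 14.75
tool_pos: [0.6563, -0.1601, 0.0542]
tcp_rot: [3.141, -0.002, 0.001]
contact_force: [-0.9, 0.5, 7.6]
grip_width: 0.0939
finger_force: 3.9
```

Call:
send_rows:
  deltas:
    - [-0.1, 0.01, -0.005, 0]
    - [-0.22, 0.01, -0.005, 0]
    - [-0.34, 0.01, -0.005, 0]
    - [-0.46, 0.01, -0.005, 0]
    - [-0.58, 0, -0.005, 0]

```text
time_s: 15.38
tool_pos: [0.5862, -0.1603, 0.0536]
tcp_rot: [3.141, -0.003, 0.001]
contact_force: [-0.5, -0.1, 0.0]
grip_width: 0.0939
finger_force: 0.1
```

```bash
python3 find2.py
```

```text
15.375 [ 0.5862 -0.1603  0.0536] [ 3.141e+00 -3.000e-03  1.000e-03] [-0.5 -0.1  0. ] 0.09390022433116478 [ 0.4   0.58 -0.24  1.77  0.18  0.82 -1.5 ]
2766 [ 0.6094 -0.1082  0.0525] [ 0.581 -0.128  0.045] [ 0.634 -0.084  0.072] ((0.6073947548866272, -0.10697662830352783), 0.027683980762958527)
```

Call:
send_rows:
  deltas:
    - [0, 0, 0.12, 0]
    - [0.2, 0, 0.12, 0]
    - [0.25, 0, 0.05, 0]
    - [0.25, 0, 0, 0]
    - [0.25, 0, -0.01, 0]

```text
time_s: 16.05
tool_pos: [0.6148, -0.1599, 0.0498]
tcp_rot: [-3.141, 0.002, 0.001]
contact_force: [-0.8, -0.2, 0.3]
grip_width: 0.0942
finger_force: 0.0
```

Call:
send_rows:
  deltas:
    - [-0.05, 0, -0.005, 0]
    - [-0.13, -0.02, -0.005, 0]
    - [-0.21, -0.05, -0.005, 0]
    - [-0.29, -0.1, -0.005, 0]
    - [-0.37, -0.15, -0.005, 0]

```text
time_s: 16.68
tool_pos: [0.5708, -0.1786, 0.0503]
tcp_rot: [3.141, -0.001, 0.001]
contact_force: [1.3, 0.5, 0.8]
grip_width: 0.0939
finger_force: 0.9
```

Call:
send_rows:
  deltas:
    - [-0.08, -0.05, 0, 0]
    - [-0.16, -0.1, 0, 0]
    - [-0.18, -0.1, 0.1, 0]
    - [-0.2, -0.1, 0.3, 0]
    - [-0.2, 0.2, 0.5, 0]

```text
time_s: 17.3
tool_pos: [0.547, -0.1558, 0.1112]
tcp_rot: [3.141, 0.0, -0.003]
contact_force: [0.4, 0.8, -0.7]
grip_width: 0.0937
finger_force: 0.0
```

```bash
python3 find2.py
```

```text
17.3 [ 0.547  -0.1558  0.1112] [ 3.141e+00  0.000e+00 -3.000e-03] [ 0.4  0.8 -0.7] 0.09367690220355278 [ 0.43  0.44 -0.26  1.83  0.14  0.89 -1.47]
199 [ 0.5992 -0.1109  0.0455] [ 0.586 -0.122  0.045] [ 0.632 -0.093  0.048] ((0.6101232767105103, -0.1067998856306076), 0.023924769833683968)
```

```bash
python3 - <<'E'
from h import *
s=sense();f=grab_frame("wrist");cv2.imwrite("pics/f2.png",cv2.resize(f["pixels"][20:220,130:390,::-1],(780,600),interpolation=2))
P=wcloud(f,s);q=P[(f["depth"]>0)&(np.hypot(P[...,0]-.605,P[...,1]+.107)<.045)&(P[...,2]>.02)&(P[...,2]<.06)]
print(len(q))
for z in(.03,.035,.04,.045):
    r=q[q[:,2]>z];print(z,len(r),cv2.minAreaRect(r[:,:2].astype(np.float32)))
E
```

```text
2997
0.03 2797 ((0.6140788197517395, -0.11541895568370819), (0.05408352613449097, 0.0664452612400055), 27.859725952148438)
0.035 2518 ((0.6147538423538208, -0.11692484468221664), (0.05417720600962639, 0.06320957839488983), 27.152982711791992)
0.04 1859 ((0.6155464053153992, -0.11797653883695602), (0.05387884005904198, 0.06046376749873161), 27.859725952148438)
0.045 210 ((0.6073919534683228, -0.10502052307128906), (0.045784298330545425, 0.016790183261036873), 37.673500061035156)
```

View pics/f2.png

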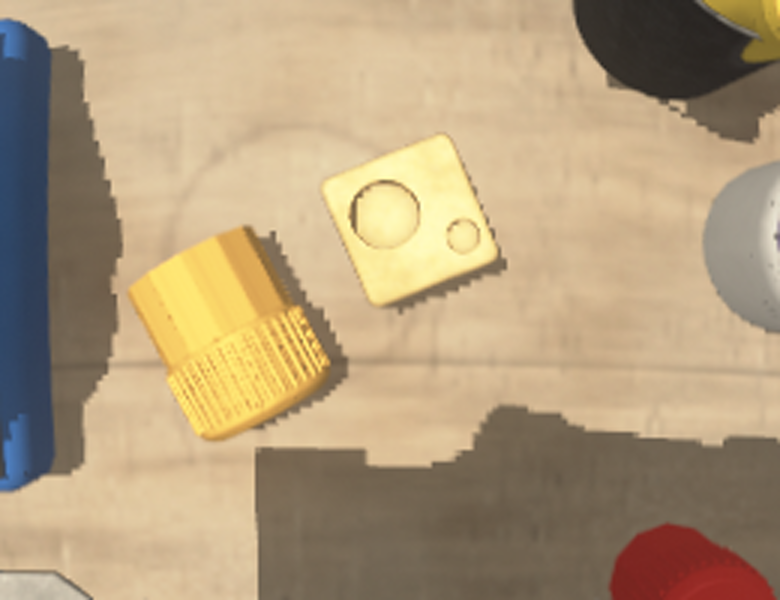

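```bash
python3 - <<'E'
from h import *
s=sense();f=grab_frame("wrist");P=wcloud(f,s);print(f["T_tool_cam"].round(3))
px=f["pixels"].copy()
hsv=cv2.cvtColor(px,cv2.COLOR_RGB2HSV).astype(int)
# nut cloud: connected region around pixel (206,130)
m=((f["depth"]>0)&(P[...,2]>.012)&(P[...,2]<.06)).astype(np.uint8)
n,l=cv2.connectedComponents(m);k=l[130,206];q=P[l==k];print(len(q),q.min(0).round(3),q.max(0).round(3))
r=q[q[:,2]>.03];print(cv2.minAreaRect(r[:,:2].astype(np.float32)))
for u,v in((211,141),(206,130),(193,107),(215,150)):print(u,v,P[v,u].round(4))
t=q[q[:,2]>.0425];c=t.mean(0);d=np.linalg.svd(t-c,full_matrices=False)[2][0];print("ridge",len(t),c.round(4),d.round(3),((t-c)@d).min(),((t-c)@d).max())
E
```

```text
[[ 0.     0.965  0.261  0.075]
 [ 1.    -0.     0.     0.   ]
 [ 0.     0.261 -0.965 -0.179]
 [ 0.     0.     0.     1.   ]]
2997 [ 0.577 -0.136  0.019] [ 0.643 -0.075  0.047]
((0.6087707281112671, -0.10572817921638489), (0.05415351316332817, 0.04410374164581299), 28.187040328979492)
211 141 [ 0.6021 -0.1148  0.0439]
206 130 [ 0.6115 -0.1106  0.0437]
193 107 [ 0.6313 -0.0996  0.043 ]
215 150 [ 0.5944 -0.118   0.0436]
ridge 1189 [ 0.6074 -0.1069  0.044 ] [-0.873 -0.488  0.024] -0.028877960615297973 0.023734137838676356
```

Call:
send_rows:
  deltas:
    - [0.1, 0.09, 0, 0.05]
    - [0.21, 0.18, 0, 0.1]
    - [0.32, 0.27, 0, 0.15]
    - [0.41, 0.355, 0, 0.18]
    - [0.41, 0.355, -0.2, 0.18]
  gripper: -0.28

```text
time_s: 18.08
tool_pos: [0.5979, -0.1113, 0.0867]
tcp_rot: [3.14, -0.002, 0.569]
contact_force: [-0.3, -1.0, 0.1]
grip_width: 0.0602
finger_force: 0.0
```

```bash
python3 - <<'E'
from h import *
s=sense();f=grab_frame("wrist");P=wcloud(f,s);print(s["tool_pos"].round(4),s["tcp_rot"].round(3),s["grip_width"])
q=P[(f["depth"]>0)&(np.hypot(P[...,0]-.6088,P[...,1]+.1057)<.035)&(P[...,2]>.03)&(P[...,2]<.05)]
print(cv2.minAreaRect(q[:,:2].astype(np.float32)))
E
```

```text
[ 0.5979 -0.1113  0.0867] [ 3.14e+00 -2.00e-03  5.69e-01] 0.06016895818173353
((0.6089760661125183, -0.10557258129119873), (0.05387457087635994, 0.04385555908083916), 27.797809600830078)
```

Call:
send_rows:
  deltas:
    - [0, 0, -0.3, 0]
    - [0, 0, -0.55, 0]
    - [0, 0, -0.67, 0]
    - [0, 0, -0.67, 0]

```text
time_s: 18.62
tool_pos: [0.5961, -0.1116, 0.0052]
tcp_rot: [-3.141, 0.001, 0.566]
contact_force: [0.7, 0.7, 0.0]
grip_width: 0.0602
finger_force: 0.0
```

Call:
send_rows:
  deltas:
    - [0, 0, 0, 0]
    - [0, 0, 0, 0]
    - [0, 0, 0, 0]
    - [0, 0, 0, 0]
  gripper: 1

```text
time_s: 19.12
tool_pos: [0.5971, -0.1117, 0.0065]
tcp_rot: [3.141, -0.001, 0.566]
contact_force: [-1.4, -0.8, 8.8]
grip_width: 0.0449
finger_force: 29.3
```

Call:
send_rows:
  deltas:
    - [0, 0, 0.3, 0]
    - [-0.1, -0.1, 0.7, 0]
    - [-0.3, -0.3, 1, 0]
    - [-0.5, -0.3, 1, 0]
    - [-0.5, -0.3, 1, 0]

```text
time_s: 19.75
tool_pos: [0.5355, -0.148, 0.1263]
tcp_rot: [3.141, 0.0, 0.566]
contact_force: [0.5, 0.2, -0.2]
grip_width: 0.0449
finger_force: 29.4
```

```bash
cat > mouth.py <<'E'
from h import *
s=sense();f=grab_frame("wrist");print(s["time_s"],s["tool_pos"].round(4),s["grip_width"],s["finger_force"])
s0=dict(s);s0["tool_pos"]=np.zeros(3);s0["tcp_rot"]=np.zeros(3)
T=wcloud(f,s0)  # tool frame
np.save("T.npy",T);np.save("W.npy",f["pixels"])
m=(f["depth"]>0)&(T[...,0]>-.03)&(T[...,0]<.07)&(abs(T[...,1])<.03)&(T[...,2]>-.06)&(T[...,2]<.02)
v,u=np.where(m);print(len(v),u.min(),u.max(),v.min(),v.max(),T[m].min(0).round(3),T[m].max(0).round(3))
c=f["pixels"][v.min()-10:v.max()+10,u.min()-10:u.max()+10,::-1]
k=min(780/c.shape[1],580/c.shape[0]);cv2.imwrite("pics/mouth.png",cv2.resize(c,None,fx=k,fy=k,interpolation=cv2.INTER_CUBIC))
print("crop origin",u.min()-10,v.min()-10,"scale",k)
q=T[m];t=q[q[:,2]<-.035];
if len(t)>20:
    c=t.mean(0);d=np.linalg.svd(t-c,full_matrices=False)[2];print("ridge",c.round(4),d[0].round(3))
E
python3 mouth.py
```

```text
19.75 [ 0.5355 -0.148   0.1263] 0.04490976130507265 29.363408088684082
9487 190 319 171 292 [-0.014 -0.03  -0.06 ] [0.042 0.03  0.006]
crop origin 180 161 scale 4.113475177304965
ridge [ 0.0117  0.0004 -0.0397] [-0.819 -0.56  -0.126]
```

```bash
python3 - <<'E'
from h import *
T=np.load("T.npy");m=(T[...,0]>.0)&(T[...,0]<.06)&(abs(T[...,1])<.03)&(T[...,2]>-.06)&(T[...,2]<.02)&np.isfinite(T).all(-1)
q=T[m]
# axis estimation: skirt top ridge
for x in np.arange(.0,.056,.003):
    r=q[abs(q[:,0]-x)<.0015]
    if len(r)>3:
        print(x.round(3),len(r),"zmin",r[:,2].min().round(4),"zmax",r[:,2].max().round(4),"y",r[:,1].min().round(3),r[:,1].max().round(3))
r=q[(q[:,0]>.026)]
print("far pts: y bin -> (z of lowest pts, x)")
for y in np.arange(-.02,.021,.002):
    t=r[(abs(r[:,1]-y)<.001)&(r[:,2]>-.030)]
    if len(t):print(y.round(3),len(t),[tuple((p[[0,2]]*1000).round(0).astype(int)) for p in t[np.argsort(t[:,2])][::max(1,len(t)//6)]])
E
```

```text
0.0 246 zmin -0.0599 zmax -0.0219 y -0.023 0.022
0.003 487 zmin -0.0599 zmax -0.022 y -0.023 0.022
0.006 701 zmin -0.0599 zmax -0.0114 y -0.025 0.027
0.009 1482 zmin -0.06 zmax -0.0011 y -0.03 0.03
0.012 468 zmin -0.0396 zmax -0.0137 y -0.023 0.022
0.015 406 zmin -0.0386 zmax -0.0161 y -0.021 0.022
0.018 382 zmin -0.0382 zmax -0.0141 y -0.02 0.022
0.021 394 zmin -0.0384 zmax -0.0173 y -0.02 0.022
0.024 400 zmin -0.0384 zmax -0.0143 y -0.02 0.023
0.027 412 zmin -0.0387 zmax -0.0163 y -0.02 0.022
0.03 417 zmin -0.0384 zmax 0.0017 y -0.02 0.023
0.033 550 zmin -0.0384 zmax 0.004 y -0.019 0.024
0.036 686 zmin -0.0388 zmax 0.0046 y -0.019 0.023
0.039 747 zmin -0.039 zmax 0.0057 y -0.019 0.023
0.042 122 zmin -0.0354 zmax -0.0 y -0.019 -0.006
far pts: y bin -> (z of lowest pts, x)
-0.02 30 [(np.int64(29), np.int64(-20)), (np.int64(31), np.int64(-20)), (np.int64(27), np.int64(-19)), (np.int64(38), np.int64(-18)), (np.int64(28), np.int64(-18)), (np.int64(27), np.int64(-17))]
-0.018 69 [(np.int64(31), np.int64(-24)), (np.int64(29), np.int64(-23)), (np.int64(33), np.int64(-23)), (np.int64(41), n
[... 3429 characters left out ...]
 (np.int64(35), np.int64(-1))]
0.016 49 [(np.int64(28), np.int64(-30)), (np.int64(34), np.int64(-6)), (np.int64(34), np.int64(-5)), (np.int64(37), np.int64(-4)), (np.int64(33), np.int64(-4)), (np.int64(38), np.int64(-3)), (np.int64(39), np.int64(0))]
0.018 91 [(np.int64(38), np.int64(-30)), (np.int64(30), np.int64(-29)), (np.int64(39), np.int64(-29)), (np.int64(39), np.int64(-29)), (np.int64(37), np.int64(-9)), (np.int64(36), np.int64(-6)), (np.int64(38), np.int64(-2))]
0.02 103 [(np.int64(35), np.int64(-30)), (np.int64(28), np.int64(-28)), (np.int64(28), np.int64(-27)), (np.int64(37), np.int64(-26)), (np.int64(38), np.int64(-25)), (np.int64(36), np.int64(-12)), (np.int64(38), np.int64(-4))]
```

View pics/mouth.png

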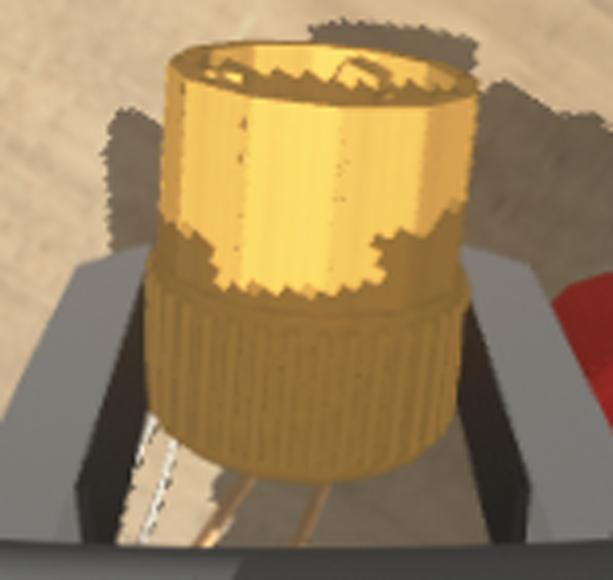

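Call:
send_rows:
  deltas:
    - [-0.3, 0, 0.37, -0.05]
    - [-0.5, 0.3, 0.37, -0.1]
    - [-0.5, 0.7, 0.37, -0.15]
    - [-0.5, 1, 0.37, -0.18]

```text
time_s: 20.3
tool_pos: [0.4769, -0.0252, 0.1702]
tcp_rot: [-3.141, -0.0, -0.002]
contact_force: [1.2, -1.3, -1.2]
grip_width: 0.0447
finger_force: 29.4
```

Call:
send_rows:
  deltas:
    - [0, 0.3, 0, 0]
    - [0, 0.38, 0, 0]
    - [0, 0.38, 0, 0]

```text
time_s: 20.68
tool_pos: [0.4768, 0.0186, 0.1699]
tcp_rot: [-3.141, 0.0, 0.002]
contact_force: [-0.2, -1.0, -1.4]
grip_width: 0.0445
finger_force: 29.4
```

```bash
python3 mouth.py | head -1; cat > slots.py <<'E'
from h import *
s=sense();fs=[grab_frame("wrist") for _ in range(3)];f=fs[0]
f["depth"]=np.median([g["depth"] for g in fs],0);P=wcloud(f,s);g=cv2.cvtColor(f["pixels"],cv2.COLOR_RGB2GRAY)
a=np.array([-.53,0,.848]);ex=np.array([.848,0,.53]);ey=np.array([0,1.,0]);O=np.array([.619,.018,.171])
q=P-O;X,Y,H=q@ex,q@ey,q@a;ok=(f["depth"]>0)&(np.hypot(X,Y)<.03)&(H>-.005)&(H<.035)
# lid height & stud centre
lid=ok&(np.hypot(X,Y)>.022);h0=np.median(H[lid])-.003;print("lid h",h0)
nose=ok&(H-h0>.0235);print("nose",nose.sum(),X[nose].mean(),Y[nose].mean())
up=ok&(H-h0>.0135);c=cv2.minEnclosingCircle(np.stack([X[up],Y[up]],1).astype(np.float32));print("ring",c,up.sum())
for cx,cy in((c[0][0],c[0][1]),):
    A=np.degrees(np.arctan2(Y-cy,X-cx))%360;R=np.hypot(X-cx,Y-cy);h=H-h0
    for b in range(0,360,10):
        k=ok&(R>.0115)&(R<.0155)&(abs((A-b+180)%360-180)<5)
        print(b,k.sum(),(np.percentile(h[k],[20,50,80])*1000).round(1),np.median(g[k]) if k.any() else "", "outer",((np.median(h[ok&(R>.016)&(R<.0185)&(abs((A-b+180)%360-180)<5)]))*1000).round(1))
E
python3 slots.py
```

```text
20.675 [0.4768 0.0186 0.1699] 0.04453299906205259 29.37063753604889
lid h 0.0008035351069971323
nose 634 -0.0008895388180499881 0.0011081266376244151
ring ((-0.001784911029972136, 0.0011698182206600904), 0.016331437975168228) 1858Traceback (most recent call last):
  File "slots.py", line 14, in <module>
    print(b,k.sum(),(np.percentile(h[k],[20,50,80])*1000).round(1),np.median(g[k]) if k.any() else "", "outer",((np.median(h[ok&(R>.016)&(R<.0185)&(abs((A-b+180)%360-180)<5)]))*1000).round(1))
                     ~~~~~~~~~~~~~^^^^^^^^^^^^^^^^^
    return _quantile_unchecked(
        a, q, axis, out, overwrite_input, method, keepdims, weights)
    return _ureduce(a,
                    func=_quantile_ureduce_func,
    ...<5 lines>...
                    overwrite_input=overwrite_input,
                    method=method)
    r = func(a, **kwargs)
    result = _quantile(arr,
                       quantiles=q,
    ...<2 lines>...
                       out=out,
                       weights=wgt)
    slices_having_nans = np.isnan(arr[-1, ...])
                                  ~~~^^^^^^^^^
IndexError: index -1 is out of bounds for axis 0 with size 0
```

```bash
sed -i 's/^        print(b,k.sum(),.*/        if k.sum()>3: print(b,k.sum(),(np.percentile(h[k],[10,50,90])*1000).round(1),np.median(g[k]))\n        else: print(b,"none")/' slots.py; python3 slots.py
```

```text
lid h 0.0008075741155296043
nose 634 -0.0010133204335060107 0.0005669371929236723
ring ((-0.0018746049609035254, 0.00046984542859718204), 0.0163374412804842) 1864
0 none
10 none
20 none
30 none
40 4 [12.2 13.  13.2] 223.0
50 22 [12.3 13.1 13.6] 223.0
60 50 [13.4 15.9 22. ] 202.0
70 29 [21.7 22.2 22.6] 219.0
80 25 [19.3 20.1 20.6] 180.0
90 29 [19.1 19.8 20.4] 219.0
100 26 [19.2 19.9 20.7] 220.0
110 30 [19.3 19.8 20.4] 219.5
120 29 [19.3 19.9 20.4] 223.0
130 27 [19.2 19.9 20.6] 216.0
140 14 [19.5 19.8 20.4] 219.0
150 18 [10.7 11.5 12. ] 129.0
160 21 [11.5 11.9 12.7] 136.0
170 21 [12.8 13.2 13.5] 126.0
180 17 [13.1 14.  21.9] 171.0
190 31 [20.1 22.2 23. ] 220.0
200 25 [19.5 20.1 20.5] 217.0
210 27 [19.5 19.9 20.6] 218.0
220 28 [19.6 20.  20.6] 220.0
230 29 [19.5 19.9 20.5] 220.0
240 27 [19.5 20.  20.5] 216.0
250 30 [19.5 19.9 20.8] 215.0
260 48 [10.5 18.9 20.6] 208.0
270 29 [10.6 11.5 12. ] 130.0
280 26 [11.6 12.2 13. ] 118.5
290 25 [12.3 13.  13.6] 119.0
300 7 [12.9 13.5 13.8] 140.0
310 31 [21.9 22.5 23.1] 218.0
320 20 [19.6 20.6 22. ] 213.5
330 4 [20.2 20.6 21. ] 214.0
340 none
350 none
```

Call:
send_rows:
  deltas:
    - [0.2, -0.4, 0, 0]
    - [0.44, -0.863, -0.2, 0]
    - [0.44, -0.863, -0.6, 0]
    - [0.44, -0.863, -1, 0]
    - [0.44, -0.863, -1, 0]

```text
time_s: 21.65
tool_pos: [0.5273, -0.0853, 0.0476]
tcp_rot: [-3.14, 0.005, 0.001]
contact_force: [-0.2, 0.5, 0.6]
grip_width: 0.0446
finger_force: 29.4
```

Call:
send_rows:
  deltas:
    - [0, 0, -0.15, 0]
    - [0, 0, -0.3, 0]
    - [0, 0, -0.35, 0]
    - [0, 0, -0.355, 0]

```text
time_s: 22.15
tool_pos: [0.5293, -0.0853, 0.0073]
tcp_rot: [-3.141, 0.0, 0.001]
contact_force: [0.1, 0.4, -0.6]
grip_width: 0.0448
finger_force: 29.4
```

Call:
send_rows:
  deltas:
    - [0, 0, -0.01, 0]
    - [0, 0, -0.01, 0]
    - [0, 0, -0.01, 0]

```text
time_s: 22.52
tool_pos: [0.5296, -0.0854, 0.0066]
tcp_rot: [3.142, -0.001, 0.001]
contact_force: [0.3, 0.4, 3.0]
grip_width: 0.0449
finger_force: 29.4
```

Call:
send_rows:
  deltas:
    - [0, 0, 0, 0]
    - [0, 0, 0, 0]
  gripper: -0.02

```text
time_s: 22.78
tool_pos: [0.5294, -0.0854, 0.0063]
tcp_rot: [-3.142, -0.0, 0.001]
contact_force: [-0.2, 0.4, -1.0]
grip_width: 0.0483
finger_force: 0.0
```

Call:
send_rows:
  deltas:
    - [0, -0.03, 0, 0]
    - [0, -0.07, 0, 0]
    - [0, -0.12, 0, 0]
    - [0, -0.16, 0, 0]
    - [0, -0.18, 0, 0]

```text
time_s: 23.4
tool_pos: [0.5293, -0.1074, 0.0062]
tcp_rot: [-3.142, 0.0, 0.001]
contact_force: [-0.6, -1.0, 0.3]
grip_width: 0.048
finger_force: 0.0
```

Call:
send_rows:
  deltas:
    - [0, 0, 0, 0]
    - [0, 0, 0, 0]
    - [0, 0, 0, 0]
    - [0, 0, 0.15, 0]
    - [0, 0, 0.3, 0]
  gripper: 1

```text
time_s: 24.02
tool_pos: [0.5295, -0.1068, 0.0438]
tcp_rot: [-3.141, -0.0, 0.001]
contact_force: [-0.1, 0.2, -1.3]
grip_width: 0.0442
finger_force: 30.0
```

```bash
cat > lug.py <<'E'
from h import *
s=sense();fs=[grab_frame("wrist") for _ in range(2)];f=fs[0];f["depth"]=np.mean([g["depth"] for g in fs],0)
print(s["time_s"],s["tool_pos"].round(4),s["grip_width"],s["finger_force"])
s0=dict(s);s0["tool_pos"]=np.zeros(3);s0["tcp_rot"]=np.zeros(3);T=wcloud(f,s0)
m=(f["depth"]>0)&(T[...,0]>.015)&(T[...,0]<.06)&(abs(T[...,1])<.03)&(T[...,2]>-.05)&(T[...,2]<.015);q=T[m]
out=q[(q[:,0]<.032)&(q[:,2]<-.026)]
A=np.c_[2*out[:,1:],np.ones(len(out))];c=np.linalg.lstsq(A,(out[:,1:]**2).sum(1),rcond=None)[0];print("axis y,z",c[:2].round(4),"r",np.sqrt(c[2]+c[0]**2+c[1]**2).round(4),"mouth x",np.percentile(q[:,0],98).round(4))
d=q[(q[:,2]>-.03)&(q[:,0]>.026)]
R=np.hypot(d[:,1]-c[0],d[:,2]-c[1]);an=np.degrees(np.arctan2(d[:,1]-c[0],d[:,2]-c[1]))
for b in range(-100,101,8):
    k=(abs(an-b)<4)&(d[:,2]>c[1]-.006)
    if k.sum()>2:print(b,k.sum(),"R",(np.percentile(R[k],[5,25,50,80])*1000).round(1))
E
python3 lug.py
```

```text
24.025 [ 0.5295 -0.1068  0.0438] 0.04422467098327759 29.994236826896667
axis y,z [ 0.0003 -0.0165] r 0.0212 mouth x 0.0397
-100 18 R [18.2 20.  21.1 21.2]
-92 20 R [18.8 21.  21.3 21.5]
-84 10 R [17.7 17.8 18.5 20. ]
-76 13 R [17.4 17.5 17.7 19.6]
-68 14 R [17.4 17.6 17.7 19.2]
-60 20 R [17.7 17.9 18.1 19.1]
-52 32 R [17.4 17.5 17.8 18.2]
-44 58 R [12.  14.7 17.4 17.9]
-36 54 R [11.4 12.2 16.2 17.8]
-28 43 R [11.4 11.8 17.3 18.2]
-20 32 R [11.  11.8 17.1 17.9]
-12 39 R [12.3 17.5 17.7 18.2]
-4 59 R [17.2 17.6 17.8 18.3]
4 59 R [17.5 17.8 18.2 18.6]
12 56 R [17.1 17.5 17.8 18.1]
20 56 R [17.2 17.5 17.8 18.2]
28 52 R [17.5 17.9 18.1 18.7]
36 35 R [17.4 17.9 18.  18.3]
44 32 R [17.  17.4 17.7 18.1]
52 20 R [17.5 17.6 18.  19.7]
60 17 R [17.8 17.9 18.2 19.7]
68 8 R [17.7 17.7 18.4 19.6]
76 8 R [17.8 17.9 18.1 20. ]
84 25 R [12.4 14.6 16.1 18.5]
92 38 R [12.6 14.4 19.  21.7]
100 27 R [12.3 17.1 21.1 21.2]
```

Call:
send_rows:
  deltas:
    - [-0.1, 0, 0.4, 0]
    - [-0.1, 0.1, 0.8, 0]
    - [-0.1, 0.5, 1, 0]
    - [-0.1, 0.9, 1, 0]
    - [-0.1, 1, 1, 0]

```text
time_s: 24.75
tool_pos: [0.5172, 0.016, 0.1628]
tcp_rot: [-3.141, -0.001, 0.005]
contact_force: [0.2, -0.6, -1.1]
grip_width: 0.0444
finger_force: 30.0
```

Call:
send_rows:
  deltas:
    - [0.05, 0.05, 0.12, 0]
    - [0.145, 0.05, 0.12, 0]
    - [0.145, 0.05, 0.12, 0]
    - [0.145, 0.05, 0.12, 0]

```text
time_s: 25.25
tool_pos: [0.5346, 0.0183, 0.1762]
tcp_rot: [-3.142, 0.001, 0.0]
contact_force: [1.8, -0.5, -1.1]
grip_width: 0.0442
finger_force: 30.0
```

Call:
send_rows:
  deltas:
    - [0.07, 0.006, 0.015, 0]
    - [0.14, 0.006, 0.015, 0]
    - [0.18, 0.006, 0.015, 0]
    - [0.2, 0.006, 0.015, 0]

```text
time_s: 25.75
tool_pos: [0.5578, 0.0197, 0.1777]
tcp_rot: [3.141, 0.003, 0.001]
contact_force: [-10.3, -0.7, -0.3]
grip_width: 0.0443
finger_force: 30.0
```

Call:
send_rows:
  deltas:
    - [0.04, 0, 0.07, 0]
    - [0.08, 0, 0.115, 0]
    - [0.11, 0, 0.14, 0]
    - [0.15, 0, 0.165, 0]
    - [0.185, 0, 0.185, 0]

```text
time_s: 26.38
tool_pos: [0.5811, 0.0197, 0.2006]
tcp_rot: [-3.142, 0.0, 0.001]
contact_force: [-3.4, -0.9, -7.0]
grip_width: 0.0441
finger_force: 30.0
```

```bash
sed -i 's/O=np.array.*;a=/O=np.array([.6175,.0191,.171]);a=/; s/if n\[2\]<.5:continue/if n[2]<.2:continue/' nut.py; python3 nut.py
```

```text
26.375 [0.5811 0.0197 0.2006] [-3.142e+00  0.000e+00  1.000e-03] [-3.4 -0.9 -7. ] [-0.33  1.03 -0.02] 0.04405150670463422 29.99323546886444
6684 [ 0.555 -0.003  0.192] [0.619 0.042 0.241]
top 2354 [0.598  0.0192 0.2236] r 0.0275 axis [0.636 0.011 0.771] angle to stud 71.5
underside [0.5636 0.0186 0.1819] in barrel: h 0.0378 x -0.0399 y -0.0005
```

Call:
send_rows:
  deltas:
    - [0.035, 0, 0.015, 0]
    - [0.07, 0, 0.015, 0]
    - [0.09, 0, 0.005, 0]
    - [0.09, 0, 0.0, 0]

```text
time_s: 26.92
tool_pos: [0.5925, 0.0198, 0.2021]
tcp_rot: [3.141, -0.002, 0.001]
contact_force: [-10.6, -3.0, 17.3]
grip_width: 0.044
finger_force: 30.0
```

```bash
python3 nut.py
```

```text
26.925 [0.5925 0.0198 0.2021] [ 3.141e+00 -2.000e-03  1.000e-03] [-10.6  -3.   17.3] [-0.63  2.71  0.03] 0.0440482519920731 30.000184178352356
6628 [ 0.56  -0.003  0.191] [0.624 0.043 0.243]
top 2130 [0.6074 0.0203 0.2213] r 0.0275 axis [ 0.785 -0.012  0.619] angle to stud 83.7
underside [0.565  0.0209 0.1879] in barrel: h 0.0421 x -0.0355 y 0.0018
```

```bash
sed -i 's/if n\[2\]<.2:continue/if n@a<.85:continue/' nut.py; python3 nut.py
```

```text
26.975 [0.5924 0.0198 0.2022] [ 3.141e+00 -2.000e-03  1.000e-03] [-9.  -2.5 13.8] [-0.65  2.45 -0.01] 0.044101874305567605 29.999970495700836
6637 [ 0.561 -0.004  0.191] [0.625 0.043 0.243]
top 1216 [0.5752 0.0198 0.2306] r 0.0204 axis [-0.63   0.004  0.777] angle to stud 7.0
underside [0.6092 0.0196 0.1886] in barrel: h 0.0193 x 0.0023 y 0.0005
```

Call:
send_rows:
  deltas:
    - [0.02, 0, 0, 0]
    - [0.04, 0, -0.005, 0]
    - [0.04, 0, -0.005, 0]

```text
time_s: 27.4
tool_pos: [0.5976, 0.0198, 0.202]
tcp_rot: [3.141, -0.003, 0.001]
contact_force: [-8.2, -3.6, 17.1]
grip_width: 0.044
finger_force: 30.0
```

```bash
cat >> nut.py <<'E'
G=s["tool_pos"]+[0,0,.0188];d=G-u;print("G along axis",(d@n).round(4),"pad offset fwd",((d-(d@n)*n)@[n[2],0,-n[0]]).round(4),"tilt x",np.degrees(np.arctan2(-n[0],n[2])).round(1),"tilt y",np.degrees(n[1]).round(1))
E
python3 nut.py
```

```text
27.4 [0.5976 0.0198 0.202 ] [ 3.141e+00 -3.000e-03  1.000e-03] [-8.2 -3.6 17.1] [-0.6   2.24  0.1 ] 0.04401293488292291 29.99603658914566
6611 [ 0.564 -0.004  0.191] [0.626 0.043 0.243]
top 1529 [0.5799 0.0208 0.2324] r 0.0211 axis [-0.552  0.012  0.834] angle to stud 1.7
underside [0.6097 0.0201 0.1873] in barrel: h 0.018 x 0.0021 y 0.001
G along axis 0.0345 pad offset fwd 0.0084 tilt x 33.5 tilt y 0.7
```

Call:
send_rows:
  deltas:
    - [0, 0, -0.01, 0.03]
    - [0.003, 0, -0.015, 0.06]
    - [0.003, 0, -0.02, 0.08]

```text
time_s: 27.82
tool_pos: [0.5977, 0.0181, 0.1984]
tcp_rot: [3.139, -0.001, 0.254]
contact_force: [-5.1, -9.7, 5.2]
grip_width: 0.044
finger_force: 30.0
```

```bash
python3 nut.py
```

```text
27.825 [0.5977 0.0181 0.1984] [ 3.139e+00 -1.000e-03  2.540e-01] [-5.1 -9.7  5.2] [-2.8   1.1  -0.22] 0.04404005317896279 30.011935830116272
6600 [ 0.563 -0.007  0.19 ] [0.627 0.041 0.239]
top 1456 [0.5807 0.0139 0.2288] r 0.0205 axis [-0.54  -0.131  0.832] angle to stud 7.6
underside [0.6098 0.021  0.1839] in barrel: h 0.015 x 0.0003 y 0.0019
G along axis 0.0347 pad offset fwd 0.0079 tilt x 33.0 tilt y -7.5
```

Call:
send_rows:
  deltas:
    - [0.015, 0, -0.02, 0.01]
    - [0.03, 0, -0.045, 0.015]
    - [0.035, 0, -0.06, 0.015]

```text
time_s: 28.25
tool_pos: [0.6018, 0.0204, 0.1932]
tcp_rot: [3.141, -0.002, 0.3]
contact_force: [-22.0, -0.0, 42.8]
grip_width: 0.0448
finger_force: 30.0
```

```bash
python3 nut.py
```

```text
28.25 [0.6018 0.0204 0.1932] [ 3.141e+00 -2.000e-03  3.000e-01] [-22.   -0.   42.8] [-0.28  5.22 -0.29] 0.04484765369994845 30.043847791675944
6458 [ 0.565 -0.006  0.19 ] [0.629 0.041 0.236]
top 1274 [0.5817 0.0163 0.2249] r 0.0205 axis [-0.576 -0.08   0.814] angle to stud 5.6
underside [0.6128 0.0207 0.181 ] in barrel: h 0.011 x 0.0013 y 0.0016
G along axis 0.0316 pad offset fwd 0.0089 tilt x 35.3 tilt y -4.6
```

Call:
send_rows:
  deltas:
    - [0, 0, 0.02, 0]
    - [0, 0, 0.02, 0]
    - [-0.05, -0.01, 0.045, 0.02]
    - [-0.108, -0.01, 0.045, 0.045]
    - [-0.108, -0.01, 0.045, 0.045]
  gripper: -0.28

```text
time_s: 28.92
tool_pos: [0.5883, 0.0186, 0.196]
tcp_rot: [3.142, -0.001, 0.441]
contact_force: [-0.3, 0.1, 0.7]
grip_width: 0.0602
finger_force: 0.0
```

```bash
python3 nut.py
```

```text
28.925 [0.5883 0.0186 0.196 ] [ 3.142e+00 -1.000e-03  4.410e-01] [-0.3  0.1  0.7] [-0.02 -0.05  0.03] 0.06018640492770874 0.0Traceback (most recent call last):
  File "nut.py", line 7, in <module>
    q=P[m];print(len(q),q.min(0).round(3),q.max(0).round(3))
                        ~~~~~^^^
    return umr_minimum(a, axis, None, out, keepdims, initial, where)
ValueError: zero-size array to reduction operation minimum which has no identity
```

```bash
python3 find.py; python3 - <<'E'
from h import *
s=sense();f=grab_frame("wrist");P=wcloud(f,s);q=(f["depth"]>0)&(abs(P[...,0]-.59)<.035)&(abs(P[...,1]-.019)<.025)&(P[...,2]>.17)&(P[...,2]<.26)
print(q.sum(),P[q].min(0).round(3),P[q].max(0).round(3));hs=cv2.cvtColor(f["pixels"],cv2.COLOR_RGB2HSV)[q];print(np.median(hs,0))
k=P[q];print(np.histogram(k[:,2],8))
E
```

```text
28.975 [0.588 0.019 0.196]
wrist 0.76 [235. 217. 281. 261.] [ 0.533 -0.013  0.059] hsv [ 18 141 130]
wrist 0.32 [200.  64. 350. 231.] [0.643 0.03  0.188] hsv [ 45   2 253]
side 0.91 [164. 300. 185. 331.] [ 0.359 -0.656  0.054] hsv [109 165 252]
side 0.76 [243. 198. 254. 218.] [ 0.521 -0.279  0.04 ] hsv [  2 147 163]
side 0.75 [244. 150. 260. 166.] [ 0.53  -0.023  0.03 ] hsv [ 17 111 188]
scene 0.69 [148. 177. 176. 202.] [0.607 0.027 0.178] hsv [ 30   3 169]
scene 0.68 [176. 224. 192. 244.] [ 0.537 -0.014  0.026] hsv [ 19 132 187]
scene 0.52 [295. 178. 306. 192.] [ 0.618 -0.564  0.039] hsv [ 65 129 138]
scene 0.51 [344. 200. 360. 220.] [ 0.351 -0.608  0.046] hsv [112 141 165]
2610 [ 0.567 -0.006  0.17 ] [0.625 0.044 0.26 ]
[ 23.  15. 194.]
(array([650, 984, 698,  44,  39,  60,  64,  71]), array([0.17007154, 0.18129987, 0.1925282 , 0.20375653, 0.21498485,
       0.22621318, 0.23744151, 0.24866983, 0.25989816]))
```

Call:
send_rows:
  deltas:
    - [-0.3, -0.1, 0.1, -0.05]
    - [-0.7, -0.2, 0, -0.1]
    - [-1, -0.275, -0.1, -0.14]
    - [-1, -0.275, -0.1, -0.14]

```text
time_s: 29.82
tool_pos: [0.4661, -0.0153, 0.1835]
tcp_rot: [3.141, 0.001, -0.002]
contact_force: [1.0, -0.9, 0.9]
grip_width: 0.0603
finger_force: 0.0
```

```bash
cat > pose.py <<'E'
from h import *
s=sense();f=grab_frame("wrist");P=wcloud(f,s);print(s["time_s"],s["tool_pos"].round(4),s["tcp_rot"].round(3))
hsv=cv2.cvtColor(f["pixels"],cv2.COLOR_RGB2HSV).astype(int)
m=(f["depth"]>0)&(hsv[...,0]>12)&(hsv[...,0]<30)&(hsv[...,1]>95)&(P[...,2]>.013)&(P[...,2]<.075)&(np.hypot(P[...,0]-.535,P[...,1]+.014)<.055)
n,l,st,_=cv2.connectedComponentsWithStats(m.astype(np.uint8));k=1+np.argmax(st[1:,4]);q=P[l==k]
print(len(q),q.min(0).round(4),q.max(0).round(4),cv2.minAreaRect(q[:,:2].astype(np.float32)))
t=q[q[:,2]>q[:,2].max()-.004];c=t.mean(0);V=np.linalg.svd(t-c,full_matrices=False);print("top",len(t),c.round(4),V[2][0].round(3),V[1].round(3))
# width along ridge in slices: which end is the 45 grip
d=V[2][0];d=d*np.sign(d[0]);x=(q-c)@d;w=np.cross([0,0,1],d);y=(q-c)@w
for b in np.arange(-.036,.037,.006):
    r=abs(x-b)<.003
    if r.sum()>8:print(b.round(3),r.sum(),"z",q[r,2].max().round(4),"w",y[r].min().round(4),y[r].max().round(4))
a=np.linalg.norm
E
python3 pose.py
```

```text
29.825 [ 0.4661 -0.0153  0.1835] [ 3.141e+00  1.000e-03 -2.000e-03]
1929 [ 0.5064 -0.0333  0.0169] [0.5631 0.0139 0.0496] ((0.5343337655067444, -0.008967574685811996), (0.04630381241440773, 0.05558604374527931), 84.70079803466797)
top 499 [ 0.5283 -0.0096  0.0467] [-0.999  0.051  0.015] [0.311 0.101 0.015]
-0.018 213 z 0.0489 w -0.0199 0.0214
-0.012 199 z 0.0485 w -0.0196 0.0217
-0.006 212 z 0.0478 w -0.0194 0.0207
-0.0 204 z 0.0479 w -0.02 0.021
0.006 225 z 0.0488 w -0.0222 0.0239
0.012 225 z 0.0496 w -0.0219 0.024
0.018 233 z 0.048 w -0.0227 0.0228
0.024 217 z 0.0482 w -0.0225 0.0223
0.03 174 z 0.0465 w -0.021 0.0215
0.036 26 z 0.0331 w -0.0118 0.0203
```

Call:
send_rows:
  deltas:
    - [0.2, 0.02, 0, 0]
    - [0.42, 0.05, -0.2, 0]
    - [0.42, 0.05, -0.6, 0]
    - [0.42, 0.05, -1, 0]

```text
time_s: 30.38
tool_pos: [0.5199, -0.0079, 0.0626]
tcp_rot: [-3.141, -0.001, 0.002]
contact_force: [0.2, -0.1, -0.9]
grip_width: 0.0602
finger_force: 0.0
```

Call:
send_rows:
  deltas:
    - [0, 0, -0.25, 0]
    - [0, 0, -0.4, 0]
    - [0, 0, -0.46, 0]
    - [0, 0, -0.46, 0]

```text
time_s: 30.88
tool_pos: [0.5191, -0.0083, 0.009]
tcp_rot: [-3.141, -0.001, 0.001]
contact_force: [0.2, -0.5, 0.2]
grip_width: 0.0607
finger_force: 0.0
```

Call:
send_rows:
  deltas:
    - [0, 0, 0, 0]
    - [0, 0, 0, 0]
    - [0, 0, 0, 0]
    - [0, 0, 0.15, 0]
    - [-0.1, 0, 0.4, 0]
  gripper: 1

```text
time_s: 31.5
tool_pos: [0.5064, -0.0083, 0.0576]
tcp_rot: [-3.141, 0.001, 0.001]
contact_force: [-0.2, 0.2, -0.6]
grip_width: 0.0422
finger_force: 29.5
```

Call:
send_rows:
  deltas:
    - [-0.1, -0.15, 0.3, 0.059]
    - [-0.1, -0.3, 0.3, 0.118]
    - [0, -0.5, 0.3, 0.177]
    - [0.1, -0.7, 0.3, 0.236]
    - [0.17, -0.77, 0.3, 0.295]

```text
time_s: 32.12
tool_pos: [0.5273, -0.1025, 0.0938]
tcp_rot: [3.141, 0.0, 0.932]
contact_force: [-0.5, -0.6, -1.5]
grip_width: 0.0419
finger_force: 29.5
```

Call:
send_rows:
  deltas:
    - [0, 0, 0, 0.059]
    - [0, 0, 0, 0.118]
    - [0, 0, 0, 0.177]
    - [0, 0, 0, 0.236]
    - [0, 0, 0, 0.295]

```text
time_s: 32.75
tool_pos: [0.5269, -0.1011, 0.0938]
tcp_rot: [-3.142, 0.001, 1.861]
contact_force: [-0.3, -0.3, -0.7]
grip_width: 0.0422
finger_force: 29.5
```

Call:
send_rows:
  deltas:
    - [0, 0, -0.1, 0.059]
    - [0, 0, -0.2, 0.118]
    - [0, 0, -0.3, 0.177]
    - [0, 0, -0.4, 0.236]
    - [0, 0, -0.45, 0.295]

```text
time_s: 33.38
tool_pos: [0.5268, -0.1014, 0.0391]
tcp_rot: [-3.14, 0.0, 2.787]
contact_force: [0.1, -0.0, -0.7]
grip_width: 0.0417
finger_force: 29.5
```

Call:
send_rows:
  deltas:
    - [0, 0, -0.1, 0.059]
    - [0, 0, -0.2, 0.115]
    - [0, 0, -0.26, 0.115]
    - [0, 0, -0.28, 0.115]

```text
time_s: 33.88
tool_pos: [0.5277, -0.1008, 0.0058]
tcp_rot: [-3.141, 0.001, 3.138]
contact_force: [1.2, 1.2, 12.0]
grip_width: 0.0414
finger_force: 30.0
```

Call:
send_rows:
  deltas:
    - [0, 0, 0, 0]
    - [0, 0, 0, 0]
    - [0, 0, 0.3, 0]
    - [0, 0, 0.6, 0]
    - [-0.1, 0, 0.8, -0.05]
  gripper: -0.11

```text
time_s: 34.5
tool_pos: [0.5154, -0.1006, 0.1026]
tcp_rot: [3.141, 0.001, 2.982]
contact_force: [-0.1, 0.4, -0.1]
grip_width: 0.0521
finger_force: 0.0
```

Call:
send_rows:
  deltas:
    - [-0.1, 0, 0, -0.059]
    - [-0.13, 0, 0, -0.118]
    - [-0.13, 0, 0, -0.177]
    - [-0.13, 0, 0, -0.236]
    - [-0.13, 0, 0, -0.295]
  gripper: -0.28

```text
time_s: 35.12
tool_pos: [0.4992, -0.1009, 0.1013]
tcp_rot: [-3.141, 0.0, 2.051]
contact_force: [0.0, -0.3, 0.1]
grip_width: 0.0601
finger_force: 0.0
```

Call:
send_rows:
  deltas:
    - [0, 0, 0, -0.059]
    - [0, 0, 0, -0.118]
    - [0, 0, 0, -0.177]
    - [0, 0, 0, -0.236]
    - [0, 0, 0, -0.295]

```text
time_s: 35.75
tool_pos: [0.4993, -0.1008, 0.1014]
tcp_rot: [3.141, 0.0, 1.125]
contact_force: [0.4, 0.7, 0.0]
grip_width: 0.0601
finger_force: 0.0
```

Call:
send_rows:
  deltas:
    - [0, 0, 0, -0.059]
    - [0, 0, 0, -0.118]
    - [0, 0, 0, -0.177]
    - [0, 0, 0, -0.236]
    - [0, 0, 0, -0.295]

```text
time_s: 36.38
tool_pos: [0.4993, -0.1007, 0.1014]
tcp_rot: [3.142, -0.0, 0.198]
contact_force: [0.1, 0.2, -0.7]
grip_width: 0.0604
finger_force: 0.0
```

Call:
send_rows:
  deltas:
    - [0, 0, 0, -0.059]
    - [0, 0, 0, -0.064]
    - [0, 0, 0, -0.064]

```text
time_s: 36.75
tool_pos: [0.4993, -0.1007, 0.1012]
tcp_rot: [3.142, -0.0, 0.008]
contact_force: [-0.2, -0.2, 0.6]
grip_width: 0.0601
finger_force: 0.0
```

```bash
sed -i 's/P\[...,0\]-.535,P\[...,1\]+.014)<.055/P[...,0]-.51,P[...,1]+.1)<.055/' pose.py; python3 pose.py
```

```text
36.75 [ 0.4993 -0.1007  0.1012] [ 3.142 -0.     0.008]
3096 [ 0.4852 -0.1242  0.0131] [ 0.5395 -0.078   0.0474] ((0.5125210881233215, -0.10098042339086533), (0.05435427278280258, 0.04601353406906128), 0.583999514579773)
top 898 [ 0.509  -0.1009  0.0445] [-1.     0.022  0.022] [0.423 0.146 0.023]
-0.024 53 z 0.0448 w -0.0179 0.0182
-0.018 313 z 0.0468 w -0.0225 0.0222
-0.012 346 z 0.0472 w -0.0236 0.0222
-0.006 350 z 0.0474 w -0.0232 0.0222
-0.0 382 z 0.0471 w -0.023 0.0229
0.006 338 z 0.0452 w -0.0219 0.0215
0.012 341 z 0.0458 w -0.0211 0.0207
0.018 351 z 0.0451 w -0.0209 0.0208
0.024 348 z 0.0457 w -0.0205 0.0209
0.03 274 z 0.0449 w -0.0204 0.0211
```

Call:
send_rows:
  deltas:
    - [0, 0, -0.35, 0]
    - [0, 0, -0.65, 0]
    - [0, 0, -0.79, 0]
    - [0, 0, -0.79, 0]

```text
time_s: 37.3
tool_pos: [0.4991, -0.1007, 0.0057]
tcp_rot: [-3.141, 0.001, 0.006]
contact_force: [0.1, 1.1, 1.5]
grip_width: 0.0598
finger_force: 0.0
```

Call:
send_rows:
  deltas:
    - [0, 0, 0, 0]
    - [0, 0, 0, 0]
    - [0, 0, 0, 0]
    - [0, 0, 0.05, 0]
    - [0, 0, 0.12, 0]
  gripper: 1

```text
time_s: 37.92
tool_pos: [0.4992, -0.1008, 0.0211]
tcp_rot: [-3.141, 0.0, 0.004]
contact_force: [-0.5, -0.2, -1.2]
grip_width: 0.0446
finger_force: 30.0
```

```bash
python3 lug.py
```

```text
37.925 [ 0.4992 -0.1008  0.0211] 0.0445834119302695 29.983934462070465
axis y,z [ 0.0004 -0.0161] r 0.0209 mouth x 0.0394
-100 11 R [18.1 19.6 20.7 21.4]
-92 7 R [17.3 17.6 18.6 19.4]
-84 8 R [17.6 18.2 19.5 20.6]
-76 10 R [17.7 18.1 19.5 20.7]
-68 17 R [17.5 17.9 18.  18.4]
-60 21 R [17.5 17.7 17.8 18.1]
-52 22 R [17.7 17.9 18.  19.6]
-44 30 R [17.9 18.1 18.4 18.7]
-36 47 R [17.4 17.8 18.1 18.4]
-28 42 R [17.2 17.5 17.7 18.2]
-20 53 R [17.4 18.  18.2 18.8]
-12 56 R [17.6 18.1 18.4 18.9]
-4 56 R [17.3 17.7 18.1 18.7]
4 50 R [12.  12.4 17.8 18.5]
12 47 R [11.9 12.3 15.5 18.7]
20 56 R [11.9 12.4 17.1 18.6]
28 66 R [12.5 16.3 18.  18.4]
36 43 R [17.5 17.7 18.3 18.7]
44 31 R [18.  18.3 18.5 18.9]
52 26 R [17.7 18.  18.2 18.6]
60 22 R [17.8 17.9 18.  18.4]
68 22 R [17.8 18.  18.4 19.1]
76 9 R [18.3 18.5 19.1 20.7]
84 8 R [17.8 17.8 18.8 20. ]
92 6 R [18.3 18.8 19.5 20.4]
100 13 R [18.4 19.7 21.6 21.7]
```

Call:
send_rows:
  deltas:
    - [0, 0.1, 0, 0]
    - [0, 0.2, 0, 0]
    - [0, 0.2, -0.08, 0]
    - [0, 0.2, -0.125, 0]
    - [0, 0.2, -0.125, 0]

```text
time_s: 38.65
tool_pos: [0.5012, -0.0763, 0.0061]
tcp_rot: [-3.141, -0.003, 0.005]
contact_force: [3.3, 3.1, 17.5]
grip_width: 0.0441
finger_force: 30.0
```

Call:
send_rows:
  deltas:
    - [0, 0, 0, 0]
    - [0, 0, 0, 0]
  gripper: -0.02

```text
time_s: 38.9
tool_pos: [0.499, -0.077, 0.0051]
tcp_rot: [-3.142, 0.001, 0.004]
contact_force: [0.2, 0.1, -0.7]
grip_width: 0.0481
finger_force: 0.0
```

Call:
send_rows:
  deltas:
    - [0, -0.03, 0, 0]
    - [0, -0.07, 0, 0]
    - [0, -0.12, 0, 0]
    - [0, -0.16, 0, 0]
    - [0, -0.178, 0, 0]

```text
time_s: 39.52
tool_pos: [0.4993, -0.0987, 0.0056]
tcp_rot: [-3.142, 0.0, 0.004]
contact_force: [-0.1, -0.4, -0.3]
grip_width: 0.0482
finger_force: 0.0
```

Call:
send_rows:
  deltas:
    - [0, 0, 0, 0]
    - [0, 0, 0, 0]
    - [0, 0, 0, 0]
    - [0, 0, 0.1, 0]
    - [0, 0, 0.3, 0]
  gripper: 1

```text
time_s: 40.15
tool_pos: [0.4989, -0.0979, 0.0421]
tcp_rot: [-3.141, 0.001, 0.005]
contact_force: [0.3, -0.5, 0.2]
grip_width: 0.0444
finger_force: 30.0
```

```bash
python3 lug.py
```

```text
40.15 [ 0.4989 -0.0979  0.0421] 0.044438482067112456 29.996932446956635
axis y,z [ 0.0003 -0.0173] r 0.021 mouth x 0.0397
-100 8 R [17.8 19.  19.6 20.2]
-92 11 R [17.1 17.9 18.7 19.9]
-84 4 R [18.8 19.2 19.8 20.7]
-76 11 R [17.9 18.1 18.4 20.4]
-68 18 R [17.6 17.7 17.9 18.1]
-60 47 R [12.1 13.1 17.1 17.9]
-52 57 R [11.8 12.5 16.2 17.9]
-44 31 R [11.4 11.8 17.4 18.9]
-36 30 R [11.7 11.9 17.5 17.8]
-28 26 R [12.1 17.5 17.7 18.3]
-20 46 R [17.4 17.8 18.1 18.7]
-12 56 R [17.5 18.  18.3 18.6]
-4 53 R [17.3 17.7 17.9 18.3]
4 56 R [17.3 17.6 17.9 18.4]
12 57 R [17.4 18.  18.4 18.7]
20 56 R [17.7 18.  18.2 18.6]
28 45 R [17.1 17.5 17.8 18.1]
36 41 R [17.4 17.6 18.  18.5]
44 15 R [18.  18.1 18.2 18.6]
52 15 R [17.7 17.9 18.3 20.1]
60 15 R [12.1 15.1 18.  19.5]
68 32 R [11.8 12.6 15.5 18.4]
76 33 R [11.8 13.3 15.8 18.2]
84 24 R [11.7 13.5 15.  19.1]
92 9 R [12.2 13.7 18.6 20. ]
100 11 R [18.1 18.9 20.3 21.8]
```

Call:
send_rows:
  deltas:
    - [0, 0.1, 0.4, 0]
    - [0, 0.2, 0.8, 0]
    - [0.1, 0.5, 1, 0]
    - [0.1, 0.8, 1, 0]
    - [0.1, 0.97, 1, 0]

```text
time_s: 40.88
tool_pos: [0.5112, 0.02, 0.162]
tcp_rot: [-3.141, -0.001, 0.006]
contact_force: [0.6, 0.5, -1.7]
grip_width: 0.0441
finger_force: 30.0
```

Call:
send_rows:
  deltas:
    - [0.1, 0, 0.127, 0]
    - [0.196, 0, 0.127, 0]
    - [0.196, 0, 0.127, 0]
    - [0.196, 0, 0.127, 0]

```text
time_s: 41.38
tool_pos: [0.5343, 0.018, 0.1762]
tcp_rot: [-3.141, 0.001, 0.004]
contact_force: [-0.1, 0.6, -0.9]
grip_width: 0.0445
finger_force: 30.0
```

Call:
send_rows:
  deltas:
    - [0.07, 0, 0, 0]
    - [0.14, 0, 0, 0]
    - [0.18, 0, 0, 0]
    - [0.195, 0, 0, 0]

```text
time_s: 41.88
tool_pos: [0.5577, 0.0182, 0.1764]
tcp_rot: [-3.142, 0.002, 0.004]
contact_force: [-7.5, -0.6, 0.1]
grip_width: 0.0444
finger_force: 30.0
```

Call:
send_rows:
  deltas:
    - [0.04, 0, 0.07, 0]
    - [0.08, 0, 0.115, 0]
    - [0.11, 0, 0.14, 0]
    - [0.15, 0, 0.165, 0]
    - [0.185, 0, 0.185, 0]

```text
time_s: 42.5
tool_pos: [0.5806, 0.0182, 0.1991]
tcp_rot: [-3.142, 0.0, 0.004]
contact_force: [-3.0, 1.0, -6.1]
grip_width: 0.0442
finger_force: 30.0
```

Call:
send_rows:
  deltas:
    - [0.035, 0, 0.015, 0]
    - [0.07, 0, 0.015, 0]
    - [0.09, 0, 0.005, 0]
    - [0.09, 0, 0, 0]

```text
time_s: 43.0
tool_pos: [0.5918, 0.0181, 0.2008]
tcp_rot: [3.141, -0.001, 0.004]
contact_force: [-14.4, -3.1, 24.2]
grip_width: 0.0443
finger_force: 30.0
```

```bash
python3 nut.py
```

```text
43.0 [0.5918 0.0181 0.2008] [ 3.141e+00 -1.000e-03  4.000e-03] [-14.4  -3.1  24.2] [-0.46  3.86  0.09] 0.044306705008184205 29.980738162994385
6708 [ 0.56  -0.005  0.194] [0.624 0.041 0.242]
top 1169 [0.5747 0.0174 0.2303] r 0.0207 axis [-0.641 -0.02   0.768] angle to stud 7.9
underside [0.6093 0.0185 0.1889] in barrel: h 0.0195 x 0.0025 y -0.0006
G along axis 0.0349 pad offset fwd 0.0063 tilt x 39.9 tilt y -1.1
```

Call:
send_rows:
  deltas:
    - [0.02, 0.005, 0, 0]
    - [0.04, 0.008, 0, 0]
    - [0.04, 0.008, 0, 0]

```text
time_s: 43.42
tool_pos: [0.5968, 0.0185, 0.201]
tcp_rot: [3.14, -0.002, 0.004]
contact_force: [-12.5, -4.4, 20.5]
grip_width: 0.0441
finger_force: 30.0
```

Call:
send_rows:
  deltas:
    - [0, 0, 0, 0.04]
    - [0, 0, -0.005, 0.08]
    - [0, 0, -0.01, 0.12]
    - [0, 0, -0.01, 0.12]

```text
time_s: 43.92
tool_pos: [0.5971, 0.018, 0.1998]
tcp_rot: [3.139, -0.002, 0.382]
contact_force: [-9.4, -5.1, 17.9]
grip_width: 0.0435
finger_force: 30.0
```

```bash
python3 nut.py
```

```text
43.925 [0.5971 0.018  0.1998] [ 3.139e+00 -2.000e-03  3.820e-01] [-9.4 -5.1 17.9] [-1.66  2.3  -0.19] 0.04347871234363369 30.009054044712684
6525 [ 0.562 -0.01   0.191] [0.623 0.04  0.243]
top 1450 [0.578  0.0126 0.2326] r 0.021 axis [-0.513 -0.127  0.849] angle to stud 7.3
underside [0.6057 0.0195 0.1867] in barrel: h 0.0196 x -0.0016 y 0.0004
G along axis 0.0317 pad offset fwd 0.0091 tilt x 31.1 tilt y -7.3
```

Call:
send_rows:
  deltas:
    - [0, 0, -0.005, 0.035]
    - [0, 0, -0.01, 0.07]
    - [0, 0, -0.015, 0.08]

```text
time_s: 44.35
tool_pos: [0.5988, 0.0175, 0.1982]
tcp_rot: [3.137, -0.004, 0.633]
contact_force: [3.2, -7.6, 12.9]
grip_width: 0.0443
finger_force: 30.0
```

```bash
python3 nut.py
```

```text
44.35 [0.5988 0.0175 0.1982] [ 3.137 -0.004  0.633] [ 3.2 -7.6 12.9] [-2.29 -1.15 -0.14] 0.04425659631427061 30.047971474123187
6471 [ 0.563 -0.013  0.19 ] [0.625 0.041 0.241]
top 1203 [0.5799 0.0077 0.2306] r 0.0202 axis [-0.518 -0.243  0.82 ] angle to stud 14.1
underside [0.6079 0.0209 0.1863] in barrel: h 0.0181 x -0.0 y 0.0018
G along axis 0.0307 pad offset fwd 0.0084 tilt x 32.3 tilt y -13.9
```

Call:
send_rows:
  deltas:
    - [0.005, 0.03, -0.01, 0]
    - [0.015, 0.045, -0.03, 0]
    - [0.025, 0.045, -0.05, 0]

```text
time_s: 44.78
tool_pos: [0.6034, 0.0201, 0.1941]
tcp_rot: [3.132, -0.005, 0.628]
contact_force: [-1.3, -18.3, 41.2]
grip_width: 0.0442
finger_force: 31.3
```

```bash
python3 nut.py
```

```text
44.775 [0.6034 0.0201 0.1941] [ 3.132 -0.005  0.628] [ -1.3 -18.3  41.2] [-5.2  -0.05 -0.4 ] 0.04415089967907096 31.305408086045645
6260 [ 0.568 -0.011  0.19 ] [0.628 0.04  0.238]
top 1344 [0.5845 0.0115 0.2284] r 0.0206 axis [-0.471 -0.176  0.864] angle to stud 10.7
underside [0.61   0.021  0.1818] in barrel: h 0.0131 x -0.0007 y 0.0019
G along axis 0.0302 pad offset fwd 0.009 tilt x 28.6 tilt y -10.1
```

Call:
send_rows:
  deltas:
    - [0, -0.005, 0.008, -0.057]
    - [0.005, -0.012, 0.005, -0.114]
    - [0.01, -0.02, 0, -0.171]
    - [0.015, -0.026, -0.005, -0.228]
    - [0.015, -0.03, -0.01, -0.28]

```text
time_s: 45.45
tool_pos: [0.6043, 0.0207, 0.191]
tcp_rot: [-3.14, -0.008, -0.253]
contact_force: [12.7, -1.0, 5.4]
grip_width: 0.0428
finger_force: 30.8
```

```bash
python3 nut.py
```

```text
45.45 [0.6043 0.0207 0.191 ] [-3.14  -0.008 -0.253] [12.7 -1.   5.4] [ 0.16 -2.93  0.96] 0.042793182664952543 30.8331073474983
6291 [ 0.57  -0.001  0.19 ] [0.629 0.047 0.234]
top 1013 [0.5862 0.0237 0.2265] r 0.0235 axis [-0.584  0.123  0.803] angle to stud 8.1
underside [0.6178 0.017  0.1832] in barrel: h 0.0102 x 0.0067 y -0.0021
G along axis 0.0297 pad offset fwd 0.0048 tilt x 36.0 tilt y 7.1
```

Call:
send_rows:
  deltas:
    - [-0.01, 0, 0.02, 0]
    - [-0.02, 0, 0.04, 0]
    - [-0.02, 0, 0.04, 0]

```text
time_s: 45.88
tool_pos: [0.6012, 0.02, 0.1937]
tcp_rot: [-3.14, -0.005, -0.248]
contact_force: [20.2, -4.0, -21.0]
grip_width: 0.0443
finger_force: 30.1
```

```bash
python3 nut.py
```

```text
45.875 [0.6012 0.02   0.1937] [-3.14  -0.005 -0.248] [ 20.2  -4.  -21. ] [-0.68 -4.63  0.07] 0.04428882287634153 30.11597296214859
6475 [ 0.566 -0.002  0.19 ] [0.629 0.046 0.234]
top 1391 [0.5818 0.0224 0.2237] r 0.0207 axis [-0.583  0.064  0.81 ] angle to stud 5.2
underside [0.6133 0.019  0.18  ] in barrel: h 0.0098 x 0.0012 y -0.0001
G along axis 0.0335 pad offset fwd 0.0091 tilt x 35.7 tilt y 3.7
```

Call:
send_rows:
  deltas:
    - [0, 0, -0.01, 0]
    - [0, 0, -0.01, 0]
    - [-0.04, 0, -0.01, 0.058]
    - [-0.08, 0, -0.005, 0.116]
    - [-0.08, 0, -0.005, 0.174]
  gripper: -0.28

```text
time_s: 46.55
tool_pos: [0.5891, 0.0212, 0.1937]
tcp_rot: [3.141, -0.001, 0.306]
contact_force: [-0.0, -0.2, 0.7]
grip_width: 0.0605
finger_force: 0.0
```

```bash
python3 nut.py
```

```text
46.55 [0.5891 0.0212 0.1937] [ 3.141e+00 -1.000e-03  3.060e-01] [-0.  -0.2  0.7] [ 0.03 -0.03  0.04] 0.06050956077671453 0.0
6715 [ 0.567 -0.003  0.19 ] [0.629 0.043 0.234]
top 1709 [0.5826 0.0196 0.2233] r 0.0209 axis [-0.568 -0.011  0.823] angle to stud 2.7
underside [0.6133 0.0202 0.1789] in barrel: h 0.0089 x 0.0006 y 0.0011
G along axis 0.0414 pad offset fwd -0.0009 tilt x 34.6 tilt y -0.6
```

Call:
send_rows:
  deltas:
    - [0, -0.01, 0, 0.05]
    - [0, -0.01, 0, 0.05]
    - [0, -0.01, 0, 0.05]
    - [0, -0.01, 0, 0.05]
    - [0, -0.01, 0, 0.05]
  gripper: 1

```text
time_s: 47.22
tool_pos: [0.5891, 0.0195, 0.1933]
tcp_rot: [3.141, -0.0, 0.455]
contact_force: [0.8, -3.9, 4.0]
grip_width: 0.0495
finger_force: 28.1
```

Call:
send_rows:
  deltas:
    - [0.003, 0, -0.005, -0.058]
    - [0.006, 0, -0.01, -0.116]
    - [0.009, 0, -0.015, -0.174]
    - [0.012, 0, -0.02, -0.232]
    - [0.015, 0, -0.025, -0.29]

```text
time_s: 47.85
tool_pos: [0.5921, 0.0231, 0.1918]
tcp_rot: [-3.137, -0.002, -0.458]
contact_force: [0.2, 12.3, 19.2]
grip_width: 0.0459
finger_force: 30.6
```

Call:
send_rows:
  deltas:
    - [0, 0, 0, -0.01]
    - [0, 0, 0, -0.01]

```text
time_s: 48.1
tool_pos: [0.5924, 0.0229, 0.1919]
tcp_rot: [-3.137, -0.003, -0.484]
contact_force: [3.2, 7.7, 15.5]
grip_width: 0.0464
finger_force: 31.0
```

Call:
send_rows:
  deltas:
    - [0, 0, 0, 0]
    - [0, 0, 0, 0]
    - [0, 0, 0, 0.058]
    - [0, 0, 0, 0.116]
    - [0, 0, 0, 0.174]
  gripper: -0.28

```text
time_s: 48.72
tool_pos: [0.5903, 0.0198, 0.1897]
tcp_rot: [-3.141, 0.001, 0.066]
contact_force: [0.6, -0.2, 0.1]
grip_width: 0.0602
finger_force: 0.0
```

```bash
python3 nut.py
```

```text
48.725 [0.5903 0.0198 0.1897] [-3.141e+00  1.000e-03  6.600e-02] [ 0.6 -0.2  0.1] [ 0.02 -0.03  0.01] 0.06019442179474071 0.0
6717 [ 0.569 -0.005  0.19 ] [0.63  0.041 0.233]
top 1856 [0.5847 0.0182 0.2224] r 0.0207 axis [-0.546 -0.003  0.838] angle to stud 1.1
underside [0.6142 0.0184 0.1771] in barrel: h 0.007 x 0.0004 y -0.0007
G along axis 0.0393 pad offset fwd -0.0028 tilt x 33.1 tilt y -0.2
```

Call:
send_rows:
  deltas:
    - [0.01, 0, 0, 0.058]
    - [0.02, 0, 0, 0.12]
    - [0.02, 0, 0, 0.12]

```text
time_s: 49.15
tool_pos: [0.5928, 0.0197, 0.1897]
tcp_rot: [-3.141, 0.001, 0.434]
contact_force: [-0.2, 0.4, -0.5]
grip_width: 0.0602
finger_force: 0.0
```

Call:
send_rows:
  deltas:
    - [0, 0, 0, 0]
    - [0, 0, 0, 0]
    - [0, 0, 0, 0]
    - [0, 0, 0, 0]
  gripper: 1

```text
time_s: 49.65
tool_pos: [0.593, 0.0196, 0.1901]
tcp_rot: [3.141, 0.0, 0.437]
contact_force: [-0.9, -2.2, 1.2]
grip_width: 0.0497
finger_force: 27.7
```

Call:
send_rows:
  deltas:
    - [0.003, 0, -0.005, -0.058]
    - [0.006, 0, -0.01, -0.116]
    - [0.009, 0, -0.015, -0.174]
    - [0.012, 0, -0.02, -0.232]
    - [0.014, 0, -0.022, -0.29]

```text
time_s: 50.28
tool_pos: [0.5963, 0.0238, 0.1891]
tcp_rot: [-3.136, -0.002, -0.476]
contact_force: [2.2, 15.0, 11.8]
grip_width: 0.0457
finger_force: 30.7
```

Call:
send_rows:
  deltas:
    - [0, 0, 0, -0.01]
    - [0, 0, 0, -0.01]

```text
time_s: 50.52
tool_pos: [0.5968, 0.0234, 0.1893]
tcp_rot: [-3.136, -0.003, -0.502]
contact_force: [6.4, 11.4, 9.8]
grip_width: 0.0465
finger_force: 30.6
```

Call:
send_rows:
  deltas:
    - [0, 0, 0, 0]
    - [0, 0, 0, 0]
    - [0, 0, 0, 0.058]
    - [0, 0, 0, 0.116]
    - [0, 0, 0, 0.174]
  gripper: -0.28

```text
time_s: 51.15
tool_pos: [0.5945, 0.0195, 0.1871]
tcp_rot: [3.142, 0.001, 0.047]
contact_force: [0.1, -0.7, 1.0]
grip_width: 0.0603
finger_force: 0.0
```

```bash
python3 nut.py
```

```text
51.15 [0.5945 0.0195 0.1871] [3.142e+00 1.000e-03 4.700e-02] [ 0.1 -0.7  1. ] [0.02 0.04 0.05] 0.06031883066620079 0.0
6660 [ 0.568 -0.002  0.19 ] [0.631 0.044 0.232]
top 1757 [0.5852 0.0214 0.2202] r 0.0209 axis [-0.555  0.044  0.831] angle to stud 3.0
underside [0.6152 0.019  0.1753] in barrel: h 0.0049 x 0.0003 y -0.0001
G along axis 0.0369 pad offset fwd -0.0002 tilt x 33.7 tilt y 2.5
```

Call:
send_rows:
  deltas:
    - [0, 0, 0.01, 0.058]
    - [0, 0, 0.01, 0.12]
    - [0, 0, 0.01, 0.13]

```text
time_s: 51.58
tool_pos: [0.5945, 0.0195, 0.1884]
tcp_rot: [-3.141, 0.001, 0.448]
contact_force: [0.3, -0.0, 0.3]
grip_width: 0.0603
finger_force: 0.0
```

Call:
send_rows:
  deltas:
    - [0, 0, 0, 0]
    - [0, 0, 0, 0]
    - [0, 0, 0, 0]
    - [0, 0, 0, 0]
  gripper: 1

```text
time_s: 52.08
tool_pos: [0.5944, 0.0194, 0.1887]
tcp_rot: [3.141, 0.001, 0.448]
contact_force: [-4.5, -2.4, 4.8]
grip_width: 0.0494
finger_force: 28.4
```

Call:
send_rows:
  deltas:
    - [0.003, 0, -0.005, -0.058]
    - [0.006, 0, -0.01, -0.116]
    - [0.009, 0, -0.015, -0.174]
    - [0.012, 0, -0.02, -0.232]
    - [0.012, 0, -0.022, -0.29]

```text
time_s: 52.7
tool_pos: [0.5979, 0.0233, 0.1871]
tcp_rot: [-3.136, -0.002, -0.465]
contact_force: [0.4, 14.8, 13.1]
grip_width: 0.0455
finger_force: 30.0
```

Call:
send_rows:
  deltas:
    - [0, 0, 0, -0.015]
    - [0, 0, 0, -0.015]

```text
time_s: 52.95
tool_pos: [0.5976, 0.0233, 0.1874]
tcp_rot: [-3.137, -0.002, -0.507]
contact_force: [3.4, 12.1, 9.1]
grip_width: 0.0455
finger_force: 30.0
```

Call:
send_rows:
  deltas:
    - [0, 0, 0, 0]
    - [0, 0, 0, 0]
    - [0, 0, 0, 0.058]
    - [0, 0, 0, 0.116]
    - [0, 0, 0, 0.174]
  gripper: -0.28

```text
time_s: 53.58
tool_pos: [0.596, 0.0195, 0.1858]
tcp_rot: [-3.142, 0.0, 0.044]
contact_force: [0.1, 0.6, -0.0]
grip_width: 0.0602
finger_force: 0.0
```

Call:
send_rows:
  deltas:
    - [0, 0, 0.005, 0.058]
    - [0, 0, 0.005, 0.12]
    - [0, 0, 0.005, 0.13]

```text
time_s: 53.95
tool_pos: [0.596, 0.0194, 0.1863]
tcp_rot: [-3.141, 0.0, 0.447]
contact_force: [-0.5, -0.1, -1.1]
grip_width: 0.0603
finger_force: 0.0
```

Call:
send_rows:
  deltas:
    - [0, 0, 0, 0]
    - [0, 0, 0, 0]
    - [0, 0, 0, 0]
    - [0, 0, 0, 0]
  gripper: 1

```text
time_s: 54.45
tool_pos: [0.5962, 0.0194, 0.1866]
tcp_rot: [3.141, 0.0, 0.446]
contact_force: [-0.3, -3.8, 1.7]
grip_width: 0.0497
finger_force: 27.9
```

Call:
send_rows:
  deltas:
    - [0.003, 0, -0.005, -0.058]
    - [0.006, 0, -0.01, -0.116]
    - [0.009, 0, -0.015, -0.174]
    - [0.012, 0, -0.02, -0.232]
    - [0.012, 0, -0.022, -0.29]

```text
time_s: 55.08
tool_pos: [0.5988, 0.0208, 0.1845]
tcp_rot: [-3.139, -0.002, -0.468]
contact_force: [5.8, 2.9, 3.0]
grip_width: 0.0462
finger_force: 32.8
```

Call:
send_rows:
  deltas:
    - [0, 0, 0, -0.015]
    - [0, 0, 0, -0.015]

```text
time_s: 55.32
tool_pos: [0.5989, 0.0209, 0.1849]
tcp_rot: [-3.139, -0.002, -0.511]
contact_force: [5.8, 0.6, 5.1]
grip_width: 0.0464
finger_force: 31.3
```

Call:
send_rows:
  deltas:
    - [0, 0, 0, 0]
    - [0, 0, 0, 0]
    - [0, 0, 0, 0.058]
    - [0, 0, 0, 0.116]
    - [0, 0, 0, 0.174]
  gripper: -0.28

```text
time_s: 55.95
tool_pos: [0.5973, 0.0201, 0.1837]
tcp_rot: [-3.141, 0.001, 0.042]
contact_force: [-0.4, 0.4, -0.1]
grip_width: 0.0601
finger_force: 0.0
```

```bash
python3 nut.py
```

```text
55.95 [0.5973 0.0201 0.1837] [-3.141e+00  1.000e-03  4.200e-02] [-0.4  0.4 -0.1] [0.04 0.02 0.02] 0.060145020432808664 0.0
6420 [ 0.573 -0.005  0.19 ] [0.63  0.041 0.229]
top 1994 [0.5897 0.018  0.2194] r 0.0208 axis [-0.501  0.004  0.865] angle to stud 1.9
underside [0.6167 0.0178 0.1727] in barrel: h 0.0019 x 0.0002 y -0.0013
G along axis 0.0355 pad offset fwd -0.0019 tilt x 30.1 tilt y 0.2
```

Call:
send_rows:
  deltas:
    - [0.01, -0.005, 0.015, 0.058]
    - [0.01, -0.005, 0.015, 0.12]
    - [0.01, -0.005, 0.015, 0.13]

```text
time_s: 56.38
tool_pos: [0.5986, 0.0193, 0.1855]
tcp_rot: [-3.141, 0.0, 0.443]
contact_force: [0.0, -0.5, -0.7]
grip_width: 0.06
finger_force: 0.0
```

Call:
send_rows:
  deltas:
    - [0, 0, 0, 0]
    - [0, 0, 0, 0]
    - [0, 0, 0, 0]
    - [0, 0, 0, 0]
  gripper: 1

```text
time_s: 56.88
tool_pos: [0.5989, 0.0188, 0.1857]
tcp_rot: [3.141, 0.0, 0.443]
contact_force: [2.8, -2.8, -2.6]
grip_width: 0.0497
finger_force: 27.8
```

Call:
send_rows:
  deltas:
    - [0.003, 0, -0.005, -0.058]
    - [0.006, 0, -0.01, -0.116]
    - [0.009, 0, -0.015, -0.174]
    - [0.01, 0, -0.018, -0.232]
    - [0.01, 0, -0.018, -0.29]

```text
time_s: 57.5
tool_pos: [0.6007, 0.0202, 0.1843]
tcp_rot: [-3.14, -0.001, -0.472]
contact_force: [-0.1, 2.7, 7.5]
grip_width: 0.0467
finger_force: 35.9
```

Call:
send_rows:
  deltas:
    - [0, 0, 0, -0.015]
    - [0, 0, 0, -0.015]

```text
time_s: 57.75
tool_pos: [0.6, 0.0205, 0.1844]
tcp_rot: [-3.141, -0.0, -0.513]
contact_force: [-2.4, -0.0, 9.6]
grip_width: 0.0468
finger_force: 34.0
```

Call:
send_rows:
  deltas:
    - [0, 0, 0, 0]
    - [0, 0, 0, 0]
    - [0, 0, 0, 0.058]
    - [0, 0, 0, 0.116]
    - [0, 0, 0, 0.174]
  gripper: -0.28

```text
time_s: 58.38
tool_pos: [0.5998, 0.0196, 0.1834]
tcp_rot: [-3.141, 0.001, 0.039]
contact_force: [0.1, -0.9, 0.8]
grip_width: 0.0602
finger_force: 0.0
```

```bash
python3 nut.py; python3 nut.py | grep under; python3 - <<'E'
from h import *
s=sense();f=grab_frame("wrist");P=wcloud(f,s);a=np.array([-.53,0,.848]);O=np.array([.6175,.0191,.171]);q=P-O;H=q@a;R=np.linalg.norm(q-H[...,None]*a,axis=-1)
k=(f["depth"]>0)&(R>.03)&(R<.045)&(abs(H)<.012);print("lid h",np.percentile(H[k],[25,50,75]),k.sum())
E
```

```text
58.375 [0.5998 0.0196 0.1834] [-3.141e+00  1.000e-03  3.900e-02] [ 0.1 -0.9  0.8] [-0.02 -0.01  0.  ] 0.060186981392043974 0.0
6268 [ 0.574 -0.005  0.19 ] [0.632 0.041 0.228]
top 1952 [0.5905 0.018  0.2184] r 0.021 axis [-0.512  0.005  0.859] angle to stud 1.2
underside [0.6181 0.0178 0.172 ] in barrel: h 0.0005 x 0.0011 y -0.0013
G along axis 0.0354 pad offset fwd -0.0003 tilt x 30.8 tilt y 0.3
underside [0.6173 0.0176 0.1714] in barrel: h 0.0005 x 0.0001 y -0.0015
lid h [-0.00243627 -0.00193034 -0.00059937] 4595
```

Call:
send_rows:
  deltas:
    - [0, 0, 0, 0]
    - [0, 0, 0, 0]
    - [0, 0, 0.3, 0]
    - [0, 0, 0.7, 0]
    - [-0.3, 0, 1, 0]
  gripper: -0.7

```text
time_s: 59.15
tool_pos: [0.5646, 0.0195, 0.305]
tcp_rot: [-3.141, -0.001, 0.031]
contact_force: [0.3, -0.2, 0.7]
grip_width: 0.0797
finger_force: 0.0
```

Call:
send_rows:
  deltas:
    - [-0.3, 0, 0, 0]
    - [-0.5, 0, 0, 0]
    - [-0.5, 0, 0, 0]

```text
time_s: 59.52
tool_pos: [0.5032, 0.0192, 0.3042]
tcp_rot: [3.141, -0.001, 0.031]
contact_force: [-0.3, 0.4, 1.2]
grip_width: 0.0798
finger_force: 0.0
```

```bash
python3 nut.py; python3 slots.py | head -1
```

```text
59.525 [0.5032 0.0192 0.3042] [ 3.141e+00 -1.000e-03  3.100e-02] [-0.3  0.4  1.2] [ 0.   -0.04  0.07] 0.07977865379136989 0.0
2346 [ 0.572 -0.005  0.19 ] [0.631 0.041 0.228]
top 1297 [0.5897 0.0182 0.218 ] r 0.0217 axis [-0.515  0.013  0.857] angle to stud 1.2
underside [0.6175 0.0175 0.1717] in barrel: h 0.0006 x 0.0004 y -0.0016
G along axis 0.1886 pad offset fwd -0.02 tilt x 31.0 tilt y 0.7
lid h -0.001117254120912677
```

```bash
python3 -c "
from bench import *
print(hand_in())"
```

```text
the job is handed in; nothing more can be done
None
```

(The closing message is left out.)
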